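# Set the router lift by counting clicks

### The arm

A 6-joint arm with a two-finger parallel gripper is mounted at the origin on the work surface. World frame = base frame: x ahead of the robot, y to its left, z up, the work surface at z = 0. Lengths are in m, angles in rad, forces in N, time in s.
With the tool pointing down it reaches from about 0.35 to 0.975 m from the base axis. Payload 4.9 kg.
Tool frame: the origin (TCP) lies between the finger pads; the fingertips stand 22 mm ahead of it and the grasp point (between the pads) lies 3 mm ahead of it; z points along the fingers, y is the line along which they close (so a half turn about z gives the same grasp; the last joint's range is limited). The gripper opens to 85 mm and grips with 20 to 120 N. Pads are 22 mm wide; open, the fingers measure 114 mm over their backs; the gripper's body (76 mm by 85 mm) begins 54 mm behind the grasp point. The pads swing forward as they close: fully open they stand 13 mm farther back than shut.
Start: joints at [-1.467, 0.053, 1.613, -0, 1.476, -0.119], TCP at [0.138, -0.61, 0.253] pointing down, gripper open.
Joint ranges: [-3.01, 3.01], [-1.01, 2.22], [0.06, 2.58], [-1.02, 4.17], [0.09, 2.62], [-3.14, 3.14]. Speed limits (rad/s): [2.57, 2.57, 3.14, 3.14, 3.14, 3.14].

### API

Orientations are given as a unit quaternion [w, x, y, z].
In Python, from plant import state, grab_frame, get_calibration, job_done, recognise, regions_of gives the robot as it stands.
- The arm moves only by the tool apply_moves, never from a script. Its argument "targets" is a list of rows, each an object with "translation": the shift along the tool's x, y, z normalised to -1 to 1, where 1 is 100 mm, a list of three; "twist": the turn about the tool's z normalised to -1 to 1, where 1 is 0.1 rad; "hand": the opening, from 0 (shut) to 1 (fully open). A call has 1 to 8 rows; each row shifts and turns the commanded pose from where the row before left it, along the tool's axes as they then stand; what a row does not reach is not made up. A row lasts 1/10 s, in which the tool goes at most 50 mm and 8.59 degrees, less where a joint would pass 70% of its speed; a pose out of reach is approached as far as the arm can. A call with a number of a shift or a turn outside -1 to 1 is refused whole. A call with a gripper value outside its range is refused whole. The fingers move at their own pace and stop on an object; the grip force is fixed at half the most. Time passes only in rows, so rows that do not move let the fingers close. It gives the time, the measured TCP pose, the force, the opening and the grip force at its end, in the units of the state.
- state(): the state, without advancing time (a new reading comes with each control period).
- grab_frame(name): name is "side" or "top"; returns the picture (420x560x3 uint8, red, green, blue); there is no depth.
- get_calibration(name): a dict with "camera_matrix" (3x3 intrinsics, pixels), "D" ([k1, k2, p1, p2, k3] as OpenCV has them; the pictures are not rectified), "pose" (4x4, takes a point from camera to world coordinates). Camera axes: x right, y up, looking along -z (the intrinsics and any distortion apply to the point x, -y, -z); pixel columns grow to the right and rows downward; lengths in m; the calibration is good to about 2 mm. A picture is of the moment at which its call begins. get_calibration takes no time and is no camera call.
- job_done(): hands the job in; it is judged then, once.
Trained networks look in the newest picture that a camera, given by its name, has taken for a name from the list of things; names that differ only in an ending like _2 or _b are one class to them, and where a whole thing is asked for, a point or a joint stands for the part that bears it (a point fixed in the world has none). Each returns a list of dicts, best first, with "score" (0 to 1); they miss things now and then, are a little off and sometimes report something else, mostly with a low value. They report only what shows in the picture. A call takes as long as a camera call.
- recognise(camera, query): "point" ([x, y, z] in m, in world coordinates, good to about 4 mm: the middle of the surface that is visible of it).
- regions_of(camera, query): "pixels" (420x560 bool, what is visible of it).
The state is a dict: "time": time; "joint_pos": joint angles; "joint_vel": joint speeds; "joint_efforts": joint torques, N m; "tool_pos": TCP position; "tool_rot": TCP orientation; "contact_force": force on the tool from outside, world axes, zero at the start; "ft_torque": the same for the moment, N m; "gripper_width": opening from 0.0 (shut) to 1.0 (fully open); "grasp_force": force on a finger pad.
Only numpy, scipy, OpenCV 4.12 (cv2) and the standard library are available. Lean on these libraries where they do the work, as an engineer would, in place of code of your own. Each camera call takes 0.05 s, during which the arm holds its last target. There are 200 camera calls.

### The job

Set the router lift: turn the blank black click dial gently anticlockwise (seen from above) until you feel it come up against its end stop, without straining the stop, then turn it clockwise by exactly four clicks and let go of it, and after that push the red-tipped lock lever right over to hold the setting. Keep off the cutter, and leave the other things where they lie.

Things in the scene. Friction and masses are not known exactly. Their poses are not given: they have to be found in the camera images.
- plate: the router-lift plate, a bare aluminium plate 240 (along its x) x 340 (along its y) x 10 thick, fixed to the bench; origin at the centre of its underside, z up, x away from the robot at yaw 0. It carries the dial at plate (-30, +100), the cutter at (20, 0) and the lock lever at (-30, -100)
- dial_grip (a point): the point to grip on the dial's upright axis, 48 above the bench; fixed to the plate (its axes do not turn with the dial). The dial is a blank black fluted cylinder, 44 diameter, from 26 to 66 above the bench, over a fixed steel collar 60 diameter, its top 25 above the bench. No mark: it looks the same at every click. A grip of 25 to 40 N turns it, under 15 N slips
- dial_top (a point): centre of the dial's flat top, 66 above the bench. One click every 20 degrees; the dial starts at an unknown click, two to five above the end stop at its anticlockwise end. Leaving a click takes up to 0.3 N m, falling to nothing 10 degrees on, then the detent pulls into the next click; let go, the dial settles into a click
- dial_foot (a point): the dial's axis at its lower edge, 26 above the bench, where the end stop acts, at click nought. Past it there is no further click: instead of falling off after a few degrees the torque climbs through 0.3 N m and on by about 0.03 N m per degree. The stop is strained above about 0.5 N m (some 8 degrees past click nought): ease off at 0.35 to 0.4. Clockwise from above raises the cutter
- lift (a joint): height of the cutter over its lowest setting, a fine lift: 0.01 mm (0.00001 m) per click of the dial, nought at the end stop, 0.00004 at four clicks. Its reading scatters by half a millimetre and more, far too coarse to tell the clicks: they must be felt
- cutter: red cutter, 12 diameter, standing on a steel collet in the plate; origin at the cutter's foot, 23 above the bench, its top at 46 above the bench. Not to be touched
- lock_pivot (a point): the lock lever's pivot, 32 above the bench, on a dark steel block 70 x 50 x 25 on the plate; fixed to the plate, with the plate's axes. The lever swings about the plate's y axis
- lock_tip (a point): centre of the red ball, 26 diameter, at the end of the lock lever, a 10 mm steel rod 60 long from the pivot; moves with the lever. Released it leans to the plate's -x (ball 29 to -x of the pivot, 85 above the bench), locked it leans as far to +x
- lock (a joint): angle of the lock lever in rad: 0 released (start), 1.0 locked, fully over to the plate's +x; stays where it is left, takes about 1 to 3 N at the ball
- setup_bar: loose brass set-up bar, 16 x 70 x 12, lying on the plate
- collet_nut: loose round steel collet nut, 26 across, 20 tall, standing on the plate
- mallet: loose mallet with wooden handle and rubber head, 260 long, on the bench to the left
- bevel: loose sliding bevel, black stock with a steel blade, on the bench to the right
- cap: loose black plastic cap, 38 diameter, 45 tall, on the bench to the left
- push_block: loose yellow push block with a black arched handle, 150 x 75 x 70, on the bench to the left
- chisel: loose wood chisel, 230 long, on the bench to the right
- end_stop: the dial's end stop, hidden inside the collar on the dial's axis, 14 above the bench; not to be seen or touched, only felt through the dial

How it is judged:
On the way, in this order (a step that is already met when the one before it is completed fails the run):
1. the dial has been turned anticlockwise onto its end stop, the lock lever still released (value of joint lift below 3e-06 m and value of joint lock below 0.2 rad), for 0.1 s.
2. the dial stands at the fourth click from the stop, let go, the lock lever still released (value of joint lift between 3.6e-05 and 4.4e-05 m and value of joint lock below 0.2 rad and contact force between plate and the fingers below 0.2 N), for 0.2 s.
3. the lock lever is pushed right over, the dial still at the fourth click (value of joint lift between 3.6e-05 and 4.4e-05 m and value of joint lock above 0.9 rad), for 0.1 s.
At the end, for the whole second after the job is handed in: the dial rests at the fourth click above its end stop (within 0.4 click: lift between 0.036 and 0.044 mm) and the lock lever is fully over (above 0.9 rad) and still (all of step 3 and velocity of joint lock below 0.05 rad/s); the robot touches nothing.
It fails at once if the end stop was strained: loaded beyond about 0.5 N m of turning (40 N at the stop) (contact force between end_stop and anything else above 40 N).
It fails at once if the cutter was touched with more than 2 N (contact force between cutter and anything else above 2 N).
It fails at once if one of the loose things was moved more than 30 mm (distance of any of setup_bar, collet_nut, mallet, bevel, cap, push_block, chisel from where it was at the start of the episode above 0.03 m).
It also fails if it takes over 72 s, if anything falls off the work surface, if the arm or the gripper's body presses on something with over 40 N, if the wrist force passes 120 N, or if a joint passes its speed limit or range.

## Working session

There is one attempt and no reset: what is moved stays moved. The work goes in short steps, Python scripts to look and compute and a tool call to move; the robot and the scene stay as the last step left them, time stands still between calls to the robot, and variables do not carry over. Pictures are saved under pics/ and viewed, at most 10 in all, crops included, and the job is handed in when it is done.

Besides the shell and the picture viewer there is one more tool, called after ">>>" by a JSON object that holds its "op" and its "data", one argument or row to a line. apply_moves: Moves the arm, as the interface text tells. Its arguments: {"type":"object","properties":{"targets":{"type":"array"}},"required":["targets"]}

```bash
mkdir -p pics; ls
python3 - <<'E'
from plant import *
import cv2,numpy as np
print(state())
for c in("top","side"):
    im=grab_frame(c); cv2.imwrite(f"pics/{c}0.png",im[:,:,::-1])
    k=get_calibration(c); print(c,k)
    for q in ("plate","dial_top","dial_grip","cutter","lock_tip","lock_pivot","collet_nut","setup_bar"):
        try:
            print(q,[(np.round(r["point"],3).tolist(),round(r["score"],2)) for r in recognise(c,q)[:2]])
        except Exception as e: print(q,e)
E
```

```text
pics
{'time': 0.0, 'joint_pos': array([-1.46699249e+00,  5.33344129e-02,  1.61428279e+00, -1.14331223e-05,
        1.47601177e+00, -1.19009261e-01]), 'joint_vel': array([-4.30556452e-04,  1.77823759e-03,  1.60638405e-04,  4.68738590e-04,
        9.32589376e-05, -1.31801533e-03]), 'joint_efforts': array([ 2.04473254e-03, -3.93682158e+01, -3.70178175e+01,  4.45964332e-06,
        7.26555591e-03,  8.80534472e-07]), 'tool_pos': array([ 0.13804043, -0.60897348,  0.25208359]), 'tool_rot': array([-1.01817369e-03,  9.93800130e-01,  1.11176725e-01,  2.05051864e-06]), 'contact_force': array([ 0.83305933,  0.17258793, -0.20736796]), 'ft_torque': array([-0.0620031 , -0.04684882, -0.02367511]), 'grasp_force': 0.0, 'gripper_width': 0.9999323686660286}
top {'camera_matrix': array([[486.2329624 ,   0.        , 280.28829908],
       [  0.        , 486.2329624 , 207.31380987],
       [  0.        ,   0.        ,   1.        ]]), 'D': array([-0.08187025,  0.        ,  0.        ,  0.        ,  0.        ]), 'pose': array([[-0.0223373 ,  0.9968491 , -0.07611122,  0.38913628],
       [-0.99963313, -0.021
[... 707 characters left out ...]
 0.        ,   0.        ,   1.        ]]), 'D': array([-0.12862223,  0.        ,  0.        ,  0.        ,  0.        ]), 'pose': array([[-0.83502959,  0.27821404, -0.47468151, -0.04871405],
       [-0.54980055, -0.4550021 ,  0.70049443,  0.8624897 ],
       [-0.0210937 ,  0.84591373,  0.53290245,  0.73429508],
       [ 0.        ,  0.        ,  0.        ,  1.        ]])}
plate [([0.6, 0.081, 0.008], 0.66)]
dial_top [([0.604, 0.079, 0.012], 0.82)]
dial_grip [([0.608, 0.085, 0.014], 0.7)]
cutter [([0.65, 0.057, 0.024], 0.6)]
lock_tip [([0.399, 0.551, 0.021], 0.62), ([0.59, -0.046, 0.085], 0.51)]
lock_pivot [([0.603, 0.082, 0.013], 0.95)]
collet_nut [([0.602, 0.08, 0.01], 0.26)]
setup_bar []
```

View pics/top0.png

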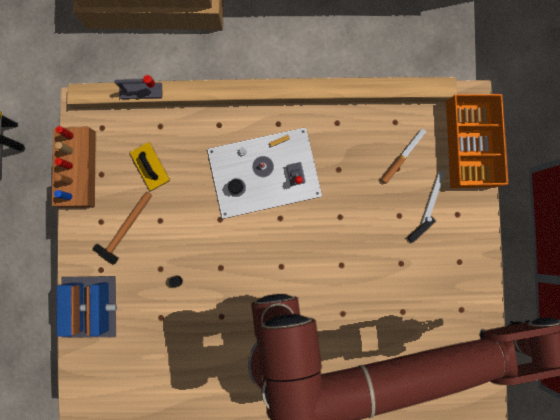

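View pics/side0.png

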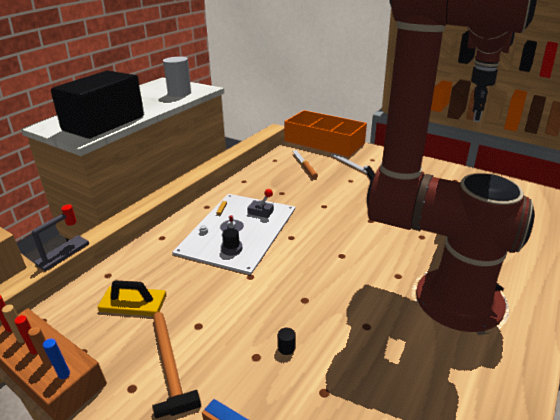

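Top view: the plate corners lie at about (208,152), (303,129), (321,196) and (225,217). The dial is at (235,187), the ball at (298,180), the cutter at (263,166), the nut at (242,152) and the bar at (279,141). Side view: the dial is at (231,240), the ball at (268,193) and the cutter at (231,218).

```bash
cat > h.py <<'E'
from plant import *
import cv2,numpy as np
def ray(c,u,v):
    k=get_calibration(c); p=cv2.undistortPoints(np.array([[[u,v]]],float),k["camera_matrix"],k["D"])[0,0]
    T=k["pose"]; return T[:3,3],T[:3,:3]@np.array([p[0],-p[1],-1])
def onz(c,u,v,z):
    o,d=ray(c,u,v); return o+d*(z-o[2])/d[2]
def tri(a,b):
    A=0;B=0
    for o,d in(a,b):
        d=d/np.linalg.norm(d);P=np.eye(3)-np.outer(d,d);A=A+P;B=B+P@o
    return np.linalg.solve(A,B)
def proj(c,p):
    k=get_calibration(c);T=np.linalg.inv(k["pose"]);q=T[:3,:3]@p+T[:3,3];q=np.array([[[q[0],-q[1],-q[2]]]])
    return cv2.projectPoints(q,np.zeros(3),np.zeros(3),k["camera_matrix"],k["D"])[0].ravel()
E
python3 - <<'E'
from h import *
W={"top":(195,120,330,225),"side":(170,180,305,285)}
out=[];R={}
for c in W:
    im=cv2.imread(f"pics/{c}0.png"); x0,y0,x1,y1=W[c]; cr=im[y0:y1,x0:x1]
    out.append(cv2.resize(cr,None,fx=5.5,fy=5.5,interpolation=cv2.INTER_CUBIC)[:300*2])
    b,g,r=[cr[...,i].astype(int) for i in range(3)]
    for nm,m in(("red",(r>110)&(g<70)&(b<70)),("dark",(r<38)&(g<38)&(b<38))):
        n,l,s,ce=cv2.connectedComponentsWithStats(m.astype(np.uint8))
        for i in range(1,n):
            if s[i,4]>5: print(c,nm,s[i]+[x0,y0,0,0,0],ce[i]+[x0,y0])
    # plate mask quad
    m=((np.abs(r-b)<25)&(r>120)).astype(np.uint8)
    cn=max(cv2.findContours(m,0,2)[0],key=cv2.contourArea)
    q=cv2.boxPoints(cv2.minAreaRect(cn)) if c=="top" else cv2.approxPolyDP(cv2.convexHull(cn),6,True)[:,0]
    q=q+[x0,y0]; print(c,"quad",q.tolist(),[np.round(onz(c,u,v,.01)[:2],4).tolist() for u,v in q])
a=[cv2.resize(o,(540,420)) for o in out]
cv2.imwrite("pics/crop.png",cv2.resize(np.hstack(a),(800,311)))
E
```

```text
top red [296 176   7   8  43] [298.95348837 179.1627907 ]
top dark [229 180  14  14 145] [235.17931034 186.44827586]
top quad [[205.79818534851074, 148.9392318725586], [305.92474365234375, 126.5580062866211], [321.4458312988281, 195.99446868896484], [221.31927490234375, 218.37569427490234]] [[0.713, 0.2417], [0.7827, -0.0957], [0.5466, -0.141], [0.4792, 0.1925]]
side red [265 189   8   6  28] [268.35714286 191.32142857]
side dark [256 206   4   2   7] [257.28571429 206.57142857]
side dark [254 206  19  12  82] [264.14634146 211.90243902]
side dark [248 209   7   5  17] [250.35294118 210.88235294]
side dark [222 228  20  27 361] [230.20498615 241.00277008]
side quad [[294, 206], [250, 272], [173, 252], [228, 194]] [[0.5561, -0.14], [0.4857, 0.1935], [0.7152, 0.2392], [0.7837, -0.0904]]
```

View pics/crop.png

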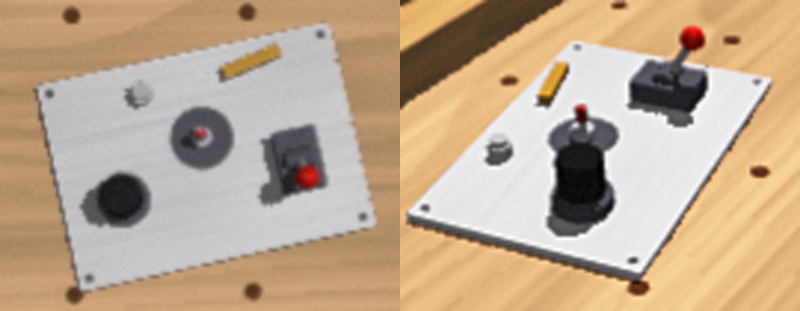

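Run:
```python
from h import *
import numpy as np
print("dial top@.066 from top",onz("top",235.2,186.6,.066),"side blob top edge centre", onz("side",231,231.5,.066), "tri",tri(ray("top",235.2,186.6),ray("side",231,231.5)))
print("ball",tri(ray("top",299,179.6),ray("side",268.3,191.6)))
th=.2025;R=np.array([[np.cos(th),-np.sin(th)],[np.sin(th),np.cos(th)]])
for n,p in(("dial",(-.03,.1)),("pivot",(-.03,-.1)),("ball",(-.059,-.1)),("cutter",(.02,0)),("lockedball",(-.001,-.1))):
    print(n,np.array([.632,.05])+R@p)
# dark blob predicted: mean of cylinder silhouettes
for c in("top","side"):
    print(c,[proj(c,np.array([.5825,.142,z])) for z in(.026,.066)])
k=state()["tool_rot"];print(k)
```

```text
dial top@.066 from top [0.57717521 0.14080991 0.066     ] side blob top edge centre [0.58626729 0.13723285 0.066     ] tri [0.57869032 0.14194884 0.07137045]
ball [ 0.59505544 -0.06153555  0.08924781]
dial [0.58250111 0.14192312]
pivot [ 0.62272488 -0.05399025]
ball [ 0.59431744 -0.0598227 ]
cutter [0.65159134 0.05402238]
lockedball [ 0.65113232 -0.0481578 ]
top [array([235.75114982, 186.44537347]), array([234.8048963, 184.9591072])]
side [array([232.11877178, 244.77022578]), array([231.00488007, 232.79660472])]
[ 3.13989364e-05  9.93800220e-01  1.11180584e-01 -1.71996781e-05]
```

>>> {"op": "apply_moves", "data": {
  "targets": [
    {"translation": [0.32, -0.34, 0], "twist": 0, "hand": 1},
    {"translation": [0.32, -0.34, 0], "twist": 0, "hand": 1},
    {"translation": [0.32, -0.34, 0], "twist": 0, "hand": 1},
    {"translation": [0.32, -0.34, 0], "twist": 0, "hand": 1},
    {"translation": [0.32, -0.34, 0], "twist": 0, "hand": 1},
    {"translation": [0.32, -0.34, 0], "twist": 0, "hand": 1},
    {"translation": [0.32, -0.34, 0], "twist": 0, "hand": 1},
    {"translation": [0.32, -0.34, 0], "twist": 0, "hand": 1}
  ]
}}

```text
time: 1.7
tool_pos: [0.3282, -0.2861, 0.2536]
tool_rot: [0.0, 0.994, 0.111, 0.0]
contact_force: [0.1, 0.4, 0.1]
gripper_width: 1.0
grasp_force: 0.0
```

>>> {"op": "apply_moves", "data": {
  "targets": [
    {"translation": [0.32, -0.34, 0], "twist": 0, "hand": 1},
    {"translation": [0.32, -0.34, 0], "twist": 0, "hand": 1},
    {"translation": [0.32, -0.34, 0], "twist": 0, "hand": 1},
    {"translation": [0.32, -0.34, 0], "twist": 0, "hand": 1},
    {"translation": [0.32, -0.34, 0], "twist": 0, "hand": 1},
    {"translation": [0.32, -0.34, 0], "twist": 0, "hand": 1},
    {"translation": [0.32, -0.34, 0], "twist": 0, "hand": 1},
    {"translation": [0, 0, 0], "twist": 0, "hand": 1}
  ]
}}

```text
time: 2.5
tool_pos: [0.495, -0.0019, 0.2534]
tool_rot: [-0.001, 0.993, 0.114, 0.0]
contact_force: [0.1, -0.5, 0.7]
gripper_width: 0.998
grasp_force: 0.0
```

>>> {"op": "apply_moves", "data": {
  "targets": [
    {"translation": [0.3, -0.3, 0], "twist": 0, "hand": 1},
    {"translation": [0.3, -0.3, 0], "twist": 0, "hand": 1},
    {"translation": [0.3, -0.3, 0], "twist": 0, "hand": 1},
    {"translation": [0.24, -0.3, 0], "twist": 0, "hand": 1},
    {"translation": [0, 0, 0.4], "twist": 0, "hand": 1},
    {"translation": [0, 0, 0.4], "twist": 0, "hand": 1},
    {"translation": [0, 0, 0.4], "twist": 0, "hand": 1},
    {"translation": [0, 0, 0], "twist": 0, "hand": 1}
  ]
}}

```text
time: 3.3
tool_pos: [0.5735, 0.1352, 0.1262]
tool_rot: [0.0, 0.994, 0.111, -0.007]
contact_force: [-0.7, -1.3, -1.0]
gripper_width: 1.0
grasp_force: 0.0
```

```bash
cat > s.py <<'E'
from plant import *
import numpy as np
s=state();q=s["tool_rot"]
print("t",round(s["time"],2),"pos",np.round(s["tool_pos"],4),"yaw",round(np.degrees(2*np.arctan2(q[2],q[1])),2),"F",np.round(s["contact_force"],2),"M",np.round(s["ft_torque"],3),"q6",round(s["joint_pos"][5],4),"tau6",round(s["joint_efforts"][5],3),"w",round(s["gripper_width"],3),"g",round(s["grasp_force"],1))
E
python3 s.py
```

```text
t 3.3 pos [0.5735 0.1352 0.1262] yaw 12.74 F [-0.65 -1.25 -0.98] M [-0.004  0.051 -0.072] q6 1.4537 tau6 -0.001 w 1.0 g 0.0
```

>>> {"op": "apply_moves", "data": {
  "targets": [
    {"translation": [0.077, -0.047, 0], "twist": 0, "hand": 1},
    {"translation": [0, 0, 0], "twist": 0, "hand": 1},
    {"translation": [0, 0, 0.25], "twist": 0, "hand": 1},
    {"translation": [0, 0, 0.2], "twist": 0, "hand": 1},
    {"translation": [0, 0, 0.15], "twist": 0, "hand": 1},
    {"translation": [0, 0, 0.1], "twist": 0, "hand": 1},
    {"translation": [0, 0, 0], "twist": 0, "hand": 1},
    {"translation": [0, 0, 0], "twist": 0, "hand": 1}
  ]
}}

```text
time: 4.1
tool_pos: [0.5855, 0.1425, 0.0644]
tool_rot: [0.0, 0.994, 0.111, 0.001]
contact_force: [0.5, 0.3, 0.2]
gripper_width: 1.003
grasp_force: 0.0
```

```bash
python3 s.py; python3 -c "
from h import *
a=[cv2.resize(grab_frame(c)[y:y+105,x:x+135,::-1],(400,311),interpolation=2) for c,x,y in(('top',195,120),('side',170,180))]
cv2.imwrite('pics/g1.png',np.hstack(a))"; python3 s.py
```

```text
t 4.1 pos [0.5855 0.1425 0.0644] yaw 12.76 F [0.5  0.3  0.15] M [ 0.006  0.002 -0.013] q6 1.4633 tau6 -0.0 w 1.003 g 0.0
t 4.2 pos [0.5857 0.1425 0.0647] yaw 12.76 F [-0.11  0.65  0.92] M [-0.015 -0.017  0.053] q6 1.4634 tau6 -0.0 w 1.0 g 0.0
```

View pics/g1.png

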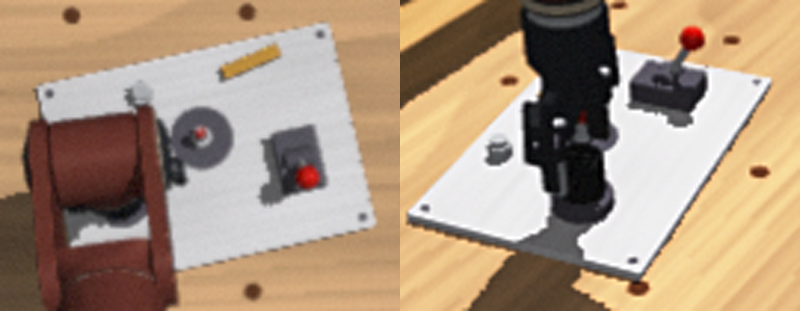

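>>> {"op": "apply_moves", "data": {
  "targets": [
    {"translation": [-0.045, 0, 0.09], "twist": 0, "hand": 1},
    {"translation": [0, 0, 0], "twist": 0, "hand": 1},
    {"translation": [0, 0, 0], "twist": 0, "hand": 0.55},
    {"translation": [0, 0, 0], "twist": 0, "hand": 0.55},
    {"translation": [0, 0, 0], "twist": 0, "hand": 0.55},
    {"translation": [0, 0, 0], "twist": 0, "hand": 0.55},
    {"translation": [0, 0, 0], "twist": 0, "hand": 0.55},
    {"translation": [0, 0, 0], "twist": 0, "hand": 0.55}
  ]
}}

```text
time: 5.0
tool_pos: [0.5804, 0.1415, 0.0544]
tool_rot: [-0.0, 0.994, 0.111, 0.0]
contact_force: [-0.1, 0.2, 0.2]
gripper_width: 0.552
grasp_force: 0.0
```

```bash
python3 s.py
```

```text
t 5.0 pos [0.5804 0.1415 0.0544] yaw 12.77 F [-0.12  0.16  0.16] M [-0.026  0.045  0.005] q6 1.4625 tau6 0.0 w 0.552 g 0.0
```

>>> {"op": "apply_moves", "data": {
  "targets": [
    {"translation": [0, 0, 0], "twist": 0, "hand": 0},
    {"translation": [0, 0, 0], "twist": 0, "hand": 0},
    {"translation": [0, 0, 0], "twist": 0, "hand": 0},
    {"translation": [0, 0, 0], "twist": 0, "hand": 0}
  ]
}}

```text
time: 5.4
tool_pos: [0.5805, 0.141, 0.0548]
tool_rot: [0.0, 0.994, 0.111, 0.0]
contact_force: [-2.7, -3.7, 5.8]
gripper_width: 0.496
grasp_force: 61.3
```

```bash
python3 s.py;python3 s.py
```

```text
t 5.4 pos [0.5805 0.141  0.0548] yaw 12.77 F [-2.73 -3.68  5.81] M [-0.556  0.352  0.011] q6 1.4624 tau6 -0.044 w 0.496 g 61.3
t 5.4 pos [0.5805 0.141  0.0548] yaw 12.77 F [-2.73 -3.68  5.81] M [-0.556  0.352  0.011] q6 1.4624 tau6 -0.044 w 0.496 g 61.3
```

Create m.py:
```python
from plant import *
import numpy as np,sys
S=[state()]
for i in range(int(sys.argv[1]) if len(sys.argv)>1 else 3): grab_frame("top"); S.append(state())
f=lambda k:np.mean([np.asarray(s[k],float) for s in S],0)
q=f("tool_rot")
print("t",round(S[-1]["time"],2),"dyaw",round(np.degrees(2*np.arctan2(q[2],q[1]))-12.77,2),"pos",np.round(f("tool_pos"),4),"F",np.round(f("contact_force"),1),"Mz",round(f("ft_torque")[2],3),[round(float(s["ft_torque"][2]),2) for s in S],"tau6",[round(float(s["joint_efforts"][5]),3) for s in S],"g",round(float(f("grasp_force"))))
```

```text
(no output)
```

>>> {"op": "apply_moves", "data": {
  "targets": [
    {"translation": [0, 0, 0], "twist": -0.175, "hand": 0},
    {"translation": [0, 0, 0], "twist": -0.175, "hand": 0},
    {"translation": [0, 0, 0], "twist": 0, "hand": 0}
  ]
}}

```text
time: 5.7
tool_pos: [0.5805, 0.1409, 0.0548]
tool_rot: [0.001, 0.992, 0.128, 0.0]
contact_force: [-2.1, -4.5, 5.0]
gripper_width: 0.499
grasp_force: 61.4
```

```bash
python3 m.py
```

```text
t 5.85 dyaw 1.99 pos [0.5805 0.1409 0.0548] F [-1.7 -4.6  5.7] Mz -0.14 [-0.15, -0.14, -0.12, -0.14] tau6 [-0.224, -0.179, -0.171, -0.17] g 61
```

>>> {"op": "apply_moves", "data": {
  "targets": [
    {"translation": [0, 0, 0], "twist": -0.175, "hand": 0},
    {"translation": [0, 0, 0], "twist": -0.175, "hand": 0},
    {"translation": [0, 0, 0], "twist": 0, "hand": 0}
  ]
}}

```text
time: 6.15
tool_pos: [0.5806, 0.1407, 0.0547]
tool_rot: [0.001, 0.989, 0.146, 0.0]
contact_force: [-1.1, -4.0, 6.1]
gripper_width: 0.498
grasp_force: 61.4
```

```bash
python3 m.py
```

```text
t 6.3 dyaw 4.01 pos [0.5806 0.1407 0.0548] F [-3.3 -5.1  7.5] Mz -0.127 [-0.18, -0.09, -0.16, -0.08] tau6 [-0.224, -0.138, -0.094, -0.128] g 62
```

>>> {"op": "apply_moves", "data": {
  "targets": [
    {"translation": [0, 0, 0], "twist": -0.175, "hand": 0},
    {"translation": [0, 0, 0], "twist": -0.175, "hand": 0},
    {"translation": [0, 0, 0], "twist": 0, "hand": 0}
  ]
}}

```text
time: 6.6
tool_pos: [0.5806, 0.1406, 0.0547]
tool_rot: [0.001, 0.987, 0.163, 0.0]
contact_force: [-0.5, -6.1, 7.6]
gripper_width: 0.5
grasp_force: 61.4
```

```bash
python3 m.py 2
```

```text
t 6.7 dyaw 6.03 pos [0.5806 0.1406 0.0547] F [-1.4 -6.3  7.6] Mz -0.009 [-0.04, -0.02, 0.03] tau6 [-0.077, -0.026, -0.013] g 61
```

>>> {"op": "apply_moves", "data": {
  "targets": [
    {"translation": [0, 0, 0], "twist": -0.175, "hand": 0},
    {"translation": [0, 0, 0], "twist": -0.175, "hand": 0},
    {"translation": [0, 0, 0], "twist": 0, "hand": 0}
  ]
}}

```text
time: 7.0
tool_pos: [0.5806, 0.1405, 0.0547]
tool_rot: [0.001, 0.984, 0.181, 0.0]
contact_force: [0.9, -4.7, 0.6]
gripper_width: 0.5
grasp_force: 61.3
```

```bash
python3 m.py 2
```

```text
t 7.1 dyaw 8.05 pos [0.5806 0.1405 0.0547] F [-0.4 -5.5  5. ] Mz 0.045 [0.08, 0.01, 0.05] tau6 [-0.031, 0.018, 0.032] g 61
```

>>> {"op": "apply_moves", "data": {
  "targets": [
    {"translation": [0, 0, 0], "twist": -0.175, "hand": 0},
    {"translation": [0, 0, 0], "twist": -0.175, "hand": 0},
    {"translation": [0, 0, 0], "twist": 0, "hand": 0}
  ]
}}

```text
time: 7.4
tool_pos: [0.5807, 0.1404, 0.0548]
tool_rot: [0.001, 0.98, 0.198, 0.0]
contact_force: [-2.9, -6.2, 9.2]
gripper_width: 0.502
grasp_force: 61.5
```

```bash
python3 m.py 2
```

```text
t 7.5 dyaw 10.07 pos [0.5807 0.1404 0.0548] F [-3.6 -6.7  7.6] Mz 0.114 [0.13, 0.08, 0.13] tau6 [0.037, 0.077, 0.084] g 61
```

>>> {"op": "apply_moves", "data": {
  "targets": [
    {"translation": [0, 0, 0], "twist": -0.175, "hand": 0},
    {"translation": [0, 0, 0], "twist": -0.175, "hand": 0},
    {"translation": [0, 0, 0], "twist": -0.175, "hand": 0},
    {"translation": [0, 0, 0], "twist": 0, "hand": 0}
  ]
}}

```text
time: 7.9
tool_pos: [0.5808, 0.1402, 0.0548]
tool_rot: [0.001, 0.975, 0.224, 0.0]
contact_force: [-2.0, -7.0, 4.4]
gripper_width: 0.498
grasp_force: 61.4
```

```bash
python3 m.py 2
```

```text
t 8.0 dyaw 13.07 pos [0.5808 0.1402 0.0548] F [-1.5 -7.7  4.5] Mz 0.122 [0.14, 0.12, 0.11] tau6 [0.062, 0.102, 0.11] g 61
```

>>> {"op": "apply_moves", "data": {
  "targets": [
    {"translation": [0, 0, 0], "twist": -0.175, "hand": 0},
    {"translation": [0, 0, 0], "twist": -0.175, "hand": 0},
    {"translation": [0, 0, 0], "twist": -0.175, "hand": 0},
    {"translation": [0, 0, 0], "twist": 0, "hand": 0}
  ]
}}

```text
time: 8.4
tool_pos: [0.5809, 0.14, 0.0548]
tool_rot: [0.002, 0.968, 0.249, 0.0]
contact_force: [-0.3, -8.1, 4.9]
gripper_width: 0.501
grasp_force: 61.4
```

```bash
python3 m.py 2
```

```text
t 8.5 dyaw 16.07 pos [0.5809 0.14   0.0548] F [-0.6 -7.8  4.6] Mz 0.056 [0.04, 0.04, 0.09] tau6 [-0.035, 0.01, 0.02] g 61
```

>>> {"op": "apply_moves", "data": {
  "targets": [
    {"translation": [0, 0, 0], "twist": -0.175, "hand": 0},
    {"translation": [0, 0, 0], "twist": -0.175, "hand": 0},
    {"translation": [0, 0, 0], "twist": 0, "hand": 0}
  ]
}}

```text
time: 8.8
tool_pos: [0.581, 0.1398, 0.0548]
tool_rot: [0.002, 0.964, 0.266, 0.0]
contact_force: [-1.5, -7.3, 3.1]
gripper_width: 0.499
grasp_force: 61.5
```

```bash
python3 m.py 2
```

```text
t 8.9 dyaw 18.05 pos [0.581  0.1398 0.0548] F [-1.  -8.   3.8] Mz -0.074 [-0.05, -0.09, -0.07] tau6 [-0.126, -0.12, -0.068] g 61
```

>>> {"op": "apply_moves", "data": {
  "targets": [
    {"translation": [0, 0, 0], "twist": 0, "hand": 0.7},
    {"translation": [0, 0, 0], "twist": 0, "hand": 0.7},
    {"translation": [0, 0, 0], "twist": 0, "hand": 0.7},
    {"translation": [0.038, 0.011, 0], "twist": 0, "hand": 0.6},
    {"translation": [0, 0, 0], "twist": 0, "hand": 0.6},
    {"translation": [0, 0, 0], "twist": 0, "hand": 0.6}
  ]
}}

```text
time: 9.5
tool_pos: [0.5843, 0.1427, 0.0543]
tool_rot: [-0.0, 0.964, 0.266, 0.0]
contact_force: [0.8, 0.0, 0.9]
gripper_width: 0.604
grasp_force: 0.0
```

```bash
python3 m.py 3
```

```text
t 9.65 dyaw 18.05 pos [0.5842 0.1426 0.0543] F [ 0.1 -0.3  0.1] Mz -0.008 [-0.02, 0.05, -0.03, -0.02] tau6 [0.0, -0.0, -0.0, -0.0] g 0
```

>>> {"op": "apply_moves", "data": {
  "targets": [
    {"translation": [0, 0, 0], "twist": 0, "hand": 0.52},
    {"translation": [0, 0, 0], "twist": 0, "hand": 0},
    {"translation": [0, 0, 0], "twist": 0, "hand": 0},
    {"translation": [0, 0, 0], "twist": 0, "hand": 0}
  ]
}}

```text
time: 10.05
tool_pos: [0.5846, 0.1418, 0.0548]
tool_rot: [0.001, 0.964, 0.266, 0.0]
contact_force: [-1.6, -5.4, 3.5]
gripper_width: 0.5
grasp_force: 60.9
```

```bash
python3 m.py 3
```

```text
t 10.2 dyaw 18.04 pos [0.5846 0.1418 0.0548] F [-0.8 -5.2  3.7] Mz -0.049 [-0.02, 0.0, -0.05, -0.13] tau6 [-0.04, -0.044, -0.048, -0.05] g 61
```

>>> {"op": "apply_moves", "data": {
  "targets": [
    {"translation": [0, 0.009, 0], "twist": 0, "hand": 0},
    {"translation": [0, 0, 0], "twist": 0, "hand": 0}
  ]
}}

```text
time: 10.4
tool_pos: [0.5846, 0.1418, 0.0549]
tool_rot: [-0.0, 0.964, 0.266, -0.0]
contact_force: [-1.8, -2.1, 5.4]
gripper_width: 0.499
grasp_force: 61.2
```

```bash
python3 m.py 3
```

```text
t 10.55 dyaw 18.04 pos [0.5846 0.1418 0.0548] F [-1.5 -2.9  5.9] Mz -0.039 [0.0, -0.03, -0.1, -0.03] tau6 [-0.05, -0.047, -0.046, -0.046] g 61
```

>>> {"op": "apply_moves", "data": {
  "targets": [
    {"translation": [0, 0, 0], "twist": -0.175, "hand": 0},
    {"translation": [0, 0, 0], "twist": -0.175, "hand": 0},
    {"translation": [0, 0, 0], "twist": -0.175, "hand": 0},
    {"translation": [0, 0, 0], "twist": 0, "hand": 0}
  ]
}}

```text
time: 10.95
tool_pos: [0.5846, 0.1418, 0.0548]
tool_rot: [-0.0, 0.957, 0.291, -0.0]
contact_force: [-1.9, -3.5, 5.3]
gripper_width: 0.5
grasp_force: 61.1
```

```bash
python3 m.py 2
```

```text
t 11.05 dyaw 21.04 pos [0.5846 0.1418 0.0548] F [-2.  -3.2  5. ] Mz -0.1 [-0.12, -0.09, -0.09] tau6 [-0.169, -0.128, -0.121] g 61
```

>>> {"op": "apply_moves", "data": {
  "targets": [
    {"translation": [0, 0, 0], "twist": -0.175, "hand": 0},
    {"translation": [0, 0, 0], "twist": -0.175, "hand": 0},
    {"translation": [0, 0, 0], "twist": 0, "hand": 0}
  ]
}}

```text
time: 11.35
tool_pos: [0.5846, 0.1417, 0.0548]
tool_rot: [-0.0, 0.952, 0.308, -0.0]
contact_force: [-1.9, -3.0, 5.7]
gripper_width: 0.504
grasp_force: 61.4
```

```bash
python3 m.py 2
```

```text
t 11.45 dyaw 23.05 pos [0.5846 0.1417 0.0548] F [-1.9 -3.2  5.7] Mz -0.071 [-0.09, -0.05, -0.07] tau6 [-0.119, -0.093, -0.086] g 61
```

>>> {"op": "apply_moves", "data": {
  "targets": [
    {"translation": [0, 0, 0], "twist": -0.262, "hand": 0},
    {"translation": [0, 0, 0], "twist": -0.262, "hand": 0},
    {"translation": [0, 0, 0], "twist": -0.262, "hand": 0},
    {"translation": [0, 0, 0], "twist": 0, "hand": 0},
    {"translation": [0, 0, 0], "twist": 0, "hand": 0}
  ]
}}

```text
time: 11.95
tool_pos: [0.5846, 0.1417, 0.0548]
tool_rot: [-0.0, 0.939, 0.345, -0.0]
contact_force: [0.2, -3.1, 0.7]
gripper_width: 0.499
grasp_force: 61.0
```

```bash
python3 m.py 1
```

```text
t 12.0 dyaw 27.57 pos [0.5846 0.1417 0.0548] F [-0.2 -3.3  3.8] Mz 0.032 [0.02, 0.04] tau6 [-0.009, 0.016] g 61
```

>>> {"op": "apply_moves", "data": {
  "targets": [
    {"translation": [0, 0, 0], "twist": -0.2, "hand": 0},
    {"translation": [0, 0, 0], "twist": -0.15, "hand": 0},
    {"translation": [0, 0, 0], "twist": 0, "hand": 0},
    {"translation": [0, 0, 0], "twist": 0, "hand": 0}
  ]
}}

```text
time: 12.4
tool_pos: [0.5846, 0.1417, 0.0549]
tool_rot: [-0.0, 0.932, 0.361, -0.0]
contact_force: [-2.8, -3.2, 4.0]
gripper_width: 0.497
grasp_force: 61.3
```

```bash
python3 m.py 1
```

```text
t 12.45 dyaw 29.58 pos [0.5846 0.1417 0.0548] F [-1.5 -3.   3. ] Mz 0.076 [0.06, 0.09] tau6 [0.04, 0.049] g 61
```

>>> {"op": "apply_moves", "data": {
  "targets": [
    {"translation": [0, 0, 0], "twist": -0.2, "hand": 0},
    {"translation": [0, 0, 0], "twist": -0.2, "hand": 0},
    {"translation": [0, 0, 0], "twist": 0, "hand": 0},
    {"translation": [0, 0, 0], "twist": 0, "hand": 0}
  ]
}}

```text
time: 12.85
tool_pos: [0.5846, 0.1418, 0.0548]
tool_rot: [-0.0, 0.925, 0.38, -0.0]
contact_force: [-4.1, -4.0, 9.8]
gripper_width: 0.499
grasp_force: 61.5
```

```bash
python3 m.py 1
```

```text
t 12.9 dyaw 31.89 pos [0.5846 0.1418 0.0548] F [-3.5 -3.8  7.4] Mz 0.128 [0.12, 0.14] tau6 [0.134, 0.131] g 61
```

>>> {"op": "apply_moves", "data": {
  "targets": [
    {"translation": [0, 0, 0], "twist": -0.262, "hand": 0},
    {"translation": [0, 0, 0], "twist": -0.262, "hand": 0},
    {"translation": [0, 0, 0], "twist": -0.1, "hand": 0},
    {"translation": [0, 0, 0], "twist": 0, "hand": 0}
  ]
}}

```text
time: 13.3
tool_pos: [0.5847, 0.1417, 0.0548]
tool_rot: [0.0, 0.913, 0.409, 0.0]
contact_force: [-2.0, -4.3, 6.2]
gripper_width: 0.499
grasp_force: 61.4
```

```bash
python3 m.py 1
```

```text
t 13.35 dyaw 35.47 pos [0.5847 0.1417 0.0548] F [-1.8 -3.3  6.3] Mz 0.111 [0.14, 0.08] tau6 [0.111, 0.136] g 61
```

>>> {"op": "apply_moves", "data": {
  "targets": [
    {"translation": [0, 0, 0], "twist": -0.15, "hand": 0},
    {"translation": [0, 0, 0], "twist": -0.15, "hand": 0},
    {"translation": [0, 0, 0], "twist": 0, "hand": 0}
  ]
}}

```text
time: 13.65
tool_pos: [0.5847, 0.1417, 0.0548]
tool_rot: [-0.0, 0.907, 0.422, 0.0]
contact_force: [-1.9, -4.1, 6.0]
gripper_width: 0.5
grasp_force: 61.3
```

```bash
python3 m.py 1
```

```text
t 13.7 dyaw 37.17 pos [0.5847 0.1417 0.0548] F [-1.9 -4.2  6.3] Mz 0.024 [0.04, 0.01] tau6 [-0.032, 0.01] g 61
```

>>> {"op": "apply_moves", "data": {
  "targets": [
    {"translation": [0, 0, 0], "twist": -0.175, "hand": 0},
    {"translation": [0, 0, 0], "twist": -0.175, "hand": 0},
    {"translation": [0, 0, 0], "twist": 0, "hand": 0}
  ]
}}

```text
time: 14.0
tool_pos: [0.5847, 0.1417, 0.0548]
tool_rot: [-0.0, 0.899, 0.438, 0.0]
contact_force: [-2.1, -4.5, 5.5]
gripper_width: 0.497
grasp_force: 61.3
```

```bash
python3 m.py 1
```

```text
t 14.05 dyaw 39.16 pos [0.5847 0.1417 0.0548] F [-1.6 -4.1  5.4] Mz -0.08 [-0.08, -0.08] tau6 [-0.122, -0.079] g 61
```

>>> {"op": "apply_moves", "data": {
  "targets": [
    {"translation": [0, 0, 0], "twist": -0.1, "hand": 0},
    {"translation": [0, 0, 0], "twist": -0.1, "hand": 0},
    {"translation": [0, 0, 0], "twist": 0, "hand": 0}
  ]
}}

```text
time: 14.35
tool_pos: [0.5847, 0.1417, 0.0548]
tool_rot: [-0.0, 0.895, 0.447, 0.0]
contact_force: [-1.7, -4.1, 5.6]
gripper_width: 0.5
grasp_force: 61.3
```

```bash
python3 m.py 2
```

```text
t 14.45 dyaw 40.28 pos [0.5847 0.1416 0.0548] F [-1.5 -4.2  5.5] Mz -0.163 [-0.14, -0.18, -0.16] tau6 [-0.196, -0.173, -0.168] g 61
```

>>> {"op": "apply_moves", "data": {
  "targets": [
    {"translation": [0, 0, 0], "twist": -0.1, "hand": 0},
    {"translation": [0, 0, 0], "twist": -0.1, "hand": 0},
    {"translation": [0, 0, 0], "twist": 0, "hand": 0}
  ]
}}

```text
time: 14.75
tool_pos: [0.5847, 0.1417, 0.0548]
tool_rot: [-0.0, 0.89, 0.456, 0.0]
contact_force: [-0.8, -5.0, 7.1]
gripper_width: 0.501
grasp_force: 61.5
```

```bash
python3 m.py 2
```

```text
t 14.85 dyaw 41.42 pos [0.5847 0.1417 0.0548] F [-2.  -4.2  5.8] Mz -0.201 [-0.22, -0.24, -0.14] tau6 [-0.16, -0.198, -0.165] g 61
```

>>> {"op": "apply_moves", "data": {
  "targets": [
    {"translation": [0, 0, 0], "twist": -0.1, "hand": 0},
    {"translation": [0, 0, 0], "twist": -0.1, "hand": 0},
    {"translation": [0, 0, 0], "twist": 0, "hand": 0}
  ]
}}

```text
time: 15.15
tool_pos: [0.5847, 0.1416, 0.0548]
tool_rot: [-0.0, 0.886, 0.464, 0.0]
contact_force: [-1.8, -4.2, 7.7]
gripper_width: 0.499
grasp_force: 61.6
```

```bash
python3 m.py 2
```

```text
t 15.25 dyaw 42.57 pos [0.5847 0.1416 0.0548] F [-1.6 -3.8  4.5] Mz -0.162 [-0.13, -0.13, -0.22] tau6 [-0.171, -0.191, -0.197] g 61
```

>>> {"op": "apply_moves", "data": {
  "targets": [
    {"translation": [0, 0, 0], "twist": -0.1, "hand": 0},
    {"translation": [0, 0, 0], "twist": -0.1, "hand": 0},
    {"translation": [0, 0, 0], "twist": 0, "hand": 0}
  ]
}}

```text
time: 15.55
tool_pos: [0.5847, 0.1416, 0.0548]
tool_rot: [-0.0, 0.881, 0.473, 0.0]
contact_force: [0.5, -2.6, 0.6]
gripper_width: 0.498
grasp_force: 61.1
```

```bash
python3 m.py 2
```

```text
t 15.65 dyaw 43.72 pos [0.5847 0.1416 0.0549] F [-1.3 -3.6  4.9] Mz -0.136 [-0.09, -0.17, -0.15] tau6 [-0.187, -0.179, -0.119] g 61
```

>>> {"op": "apply_moves", "data": {
  "targets": [
    {"translation": [0, 0, 0], "twist": -0.2, "hand": 0},
    {"translation": [0, 0, 0], "twist": -0.2, "hand": 0},
    {"translation": [0, 0, 0], "twist": 0, "hand": 0}
  ]
}}

```text
time: 15.95
tool_pos: [0.5847, 0.1417, 0.0548]
tool_rot: [-0.0, 0.871, 0.491, 0.0]
contact_force: [-1.6, -4.4, 5.5]
gripper_width: 0.497
grasp_force: 61.6
```

```bash
python3 m.py 1
```

```text
t 16.0 dyaw 46.02 pos [0.5848 0.1417 0.0548] F [-1.3 -3.9  5.5] Mz -0.095 [-0.08, -0.11] tau6 [-0.159, -0.108] g 62
```

>>> {"op": "apply_moves", "data": {
  "targets": [
    {"translation": [0, 0, 0], "twist": -0.25, "hand": 0},
    {"translation": [0, 0, 0], "twist": -0.25, "hand": 0},
    {"translation": [0, 0, 0], "twist": -0.25, "hand": 0},
    {"translation": [0, 0, 0], "twist": -0.25, "hand": 0},
    {"translation": [0, 0, 0], "twist": 0, "hand": 0},
    {"translation": [0, 0, 0], "twist": 0, "hand": 0}
  ]
}}

```text
time: 16.6
tool_pos: [0.5847, 0.1417, 0.0548]
tool_rot: [0.0, 0.845, 0.534, 0.0]
contact_force: [-2.1, -4.0, 3.3]
gripper_width: 0.498
grasp_force: 61.5
```

```bash
python3 m.py 1
```

```text
t 16.65 dyaw 51.79 pos [0.5847 0.1417 0.0548] F [-0.9 -3.6  2.7] Mz 0.132 [0.11, 0.15] tau6 [0.137, 0.138] g 61
```

>>> {"op": "apply_moves", "data": {
  "targets": [
    {"translation": [0, 0, 0], "twist": -0.25, "hand": 0},
    {"translation": [0, 0, 0], "twist": -0.25, "hand": 0},
    {"translation": [0, 0, 0], "twist": -0.1, "hand": 0},
    {"translation": [0, 0, 0], "twist": 0, "hand": 0},
    {"translation": [0, 0, 0], "twist": 0, "hand": 0}
  ]
}}

```text
time: 17.15
tool_pos: [0.5848, 0.1417, 0.0549]
tool_rot: [0.0, 0.829, 0.559, 0.0]
contact_force: [-1.7, -3.5, 6.1]
gripper_width: 0.501
grasp_force: 61.7
```

```bash
python3 m.py 1
```

```text
t 17.2 dyaw 55.23 pos [0.5848 0.1416 0.0548] F [-1.4 -4.   6. ] Mz 0.117 [0.14, 0.1] tau6 [0.141, 0.142] g 62
```

>>> {"op": "apply_moves", "data": {
  "targets": [
    {"translation": [0, 0, 0], "twist": -0.2, "hand": 0},
    {"translation": [0, 0, 0], "twist": -0.2, "hand": 0},
    {"translation": [0, 0, 0], "twist": -0.12, "hand": 0},
    {"translation": [0, 0, 0], "twist": 0, "hand": 0}
  ]
}}

```text
time: 17.6
tool_pos: [0.5848, 0.1416, 0.0548]
tool_rot: [0.0, 0.814, 0.58, 0.0]
contact_force: [-1.2, -3.9, 5.5]
gripper_width: 0.497
grasp_force: 61.6
```

```bash
python3 m.py 1
```

```text
t 17.65 dyaw 58.18 pos [0.5848 0.1416 0.0548] F [-1.2 -3.5  5.7] Mz -0.003 [0.02, -0.02] tau6 [-0.045, -0.014] g 62
```

>>> {"op": "apply_moves", "data": {
  "targets": [
    {"translation": [0, 0, 0], "twist": -0.12, "hand": 0},
    {"translation": [0, 0, 0], "twist": -0.12, "hand": 0},
    {"translation": [0, 0, 0], "twist": 0, "hand": 0}
  ]
}}

```text
time: 17.95
tool_pos: [0.5849, 0.1416, 0.0548]
tool_rot: [0.0, 0.807, 0.59, 0.0]
contact_force: [-1.4, -4.8, 6.2]
gripper_width: 0.497
grasp_force: 61.6
```

```bash
python3 m.py 2
```

```text
t 18.05 dyaw 59.53 pos [0.5849 0.1416 0.0548] F [-1.4 -3.8  5.7] Mz -0.169 [-0.15, -0.18, -0.18] tau6 [-0.18, -0.151, -0.144] g 62
```

>>> {"op": "apply_moves", "data": {
  "targets": [
    {"translation": [0, 0, 0], "twist": -0.1, "hand": 0},
    {"translation": [0, 0, 0], "twist": -0.1, "hand": 0},
    {"translation": [0, 0, 0], "twist": 0, "hand": 0}
  ]
}}

```text
time: 18.35
tool_pos: [0.5848, 0.1416, 0.0548]
tool_rot: [0.0, 0.801, 0.598, 0.0]
contact_force: [-1.3, -3.9, 5.0]
gripper_width: 0.499
grasp_force: 61.6
```

```bash
python3 m.py 2
```

```text
t 18.45 dyaw 60.7 pos [0.5848 0.1416 0.0548] F [-1.3 -3.9  5.3] Mz -0.008 [-0.02, 0.04, -0.04] tau6 [-0.054, -0.017, -0.016] g 62
```

>>> {"op": "apply_moves", "data": {
  "targets": [
    {"translation": [0, 0, 0], "twist": -0.1, "hand": 0},
    {"translation": [0, 0, 0], "twist": -0.1, "hand": 0},
    {"translation": [0, 0, 0], "twist": 0, "hand": 0}
  ]
}}

```text
time: 18.75
tool_pos: [0.5848, 0.1416, 0.0548]
tool_rot: [0.0, 0.795, 0.606, 0.0]
contact_force: [-1.1, -3.2, 5.4]
gripper_width: 0.498
grasp_force: 61.6
```

```bash
python3 m.py 2
```

```text
t 18.85 dyaw 61.83 pos [0.5848 0.1416 0.0548] F [-0.8 -3.6  5.7] Mz -0.075 [-0.04, -0.12, -0.06] tau6 [-0.132, -0.108, -0.104] g 62
```

>>> {"op": "apply_moves", "data": {
  "targets": [
    {"translation": [0, 0, 0], "twist": -0.1, "hand": 0},
    {"translation": [0, 0, 0], "twist": -0.1, "hand": 0},
    {"translation": [0, 0, 0], "twist": 0, "hand": 0}
  ]
}}

```text
time: 19.15
tool_pos: [0.5849, 0.1416, 0.0548]
tool_rot: [0.0, 0.789, 0.614, 0.0]
contact_force: [-1.4, -3.7, 5.1]
gripper_width: 0.498
grasp_force: 61.6
```

```bash
python3 m.py 2
```

```text
t 19.25 dyaw 62.95 pos [0.5848 0.1416 0.0548] F [-0.8 -3.6  5.7] Mz -0.215 [-0.21, -0.26, -0.18] tau6 [-0.228, -0.203, -0.2] g 62
```

>>> {"op": "apply_moves", "data": {
  "targets": [
    {"translation": [0, 0, 0], "twist": -0.08, "hand": 0},
    {"translation": [0, 0, 0], "twist": -0.08, "hand": 0},
    {"translation": [0, 0, 0], "twist": 0, "hand": 0}
  ]
}}

```text
time: 19.55
tool_pos: [0.5848, 0.1416, 0.0548]
tool_rot: [0.0, 0.785, 0.62, 0.0]
contact_force: [-1.0, -4.0, 5.6]
gripper_width: 0.5
grasp_force: 61.6
```

```bash
python3 m.py 2
```

```text
t 19.65 dyaw 63.86 pos [0.5848 0.1416 0.0548] F [-0.8 -3.8  5.5] Mz -0.288 [-0.27, -0.28, -0.31] tau6 [-0.303, -0.282, -0.279] g 62
```

>>> {"op": "apply_moves", "data": {
  "targets": [
    {"translation": [0, 0, 0], "twist": -0.08, "hand": 0},
    {"translation": [0, 0, 0], "twist": 0, "hand": 0}
  ]
}}

```text
time: 19.85
tool_pos: [0.5849, 0.1416, 0.0548]
tool_rot: [0.0, 0.782, 0.623, 0.0]
contact_force: [-1.3, -4.3, 5.2]
gripper_width: 0.503
grasp_force: 61.6
```

```bash
python3 m.py 2
```

```text
t 19.95 dyaw 64.31 pos [0.5849 0.1416 0.0548] F [-1.3 -4.2  6. ] Mz -0.352 [-0.31, -0.38, -0.36] tau6 [-0.34, -0.319, -0.317] g 62
```

>>> {"op": "apply_moves", "data": {
  "targets": [
    {"translation": [0, 0, 0], "twist": -0.07, "hand": 0},
    {"translation": [0, 0, 0], "twist": 0, "hand": 0}
  ]
}}

```text
time: 20.15
tool_pos: [0.5849, 0.1416, 0.0548]
tool_rot: [0.0, 0.78, 0.626, 0.0]
contact_force: [-1.1, -4.2, 5.5]
gripper_width: 0.5
grasp_force: 61.6
```

```bash
python3 m.py 3
```

```text
t 20.3 dyaw 64.7 pos [0.5849 0.1416 0.0548] F [-0.7 -4.   5.8] Mz -0.345 [-0.35, -0.37, -0.34, -0.32] tau6 [-0.37, -0.352, -0.35, -0.35] g 62
```

>>> {"op": "apply_moves", "data": {
  "targets": [
    {"translation": [0, 0, 0], "twist": -0.09, "hand": 0},
    {"translation": [0, 0, 0], "twist": 0, "hand": 0}
  ]
}}

```text
time: 20.5
tool_pos: [0.5848, 0.1416, 0.0548]
tool_rot: [0.0, 0.777, 0.63, 0.0]
contact_force: [-2.0, -2.9, 6.3]
gripper_width: 0.498
grasp_force: 61.7
```

```bash
python3 m.py 3
```

```text
t 20.65 dyaw 65.28 pos [0.5848 0.1416 0.0548] F [-1.7 -3.5  6.3] Mz -0.043 [-0.06, -0.03, -0.06, -0.03] tau6 [-0.047, -0.025, -0.022, -0.023] g 62
```

>>> {"op": "apply_moves", "data": {
  "targets": [
    {"translation": [0, 0, 0], "twist": 0, "hand": 0.6},
    {"translation": [0, 0, 0], "twist": 0, "hand": 0.6},
    {"translation": [0, 0, 0], "twist": 0, "hand": 0.6},
    {"translation": [0, 0, 0], "twist": 0, "hand": 0},
    {"translation": [0, 0, 0], "twist": 0, "hand": 0},
    {"translation": [0, 0, 0], "twist": 0, "hand": 0},
    {"translation": [0, 0, 0], "twist": 0, "hand": 0}
  ]
}}

```text
time: 21.35
tool_pos: [0.5848, 0.1419, 0.0542]
tool_rot: [-0.0, 0.777, 0.63, 0.0]
contact_force: [2.4, 2.1, -1.9]
gripper_width: 0.493
grasp_force: 61.9
```

```bash
python3 m.py 1
```

```text
t 21.4 dyaw 65.28 pos [0.5848 0.1419 0.0543] F [ 2.9  1.6 -2.2] Mz -0.018 [-0.04, 0.01] tau6 [-0.001, -0.001] g 62
```

>>> {"op": "apply_moves", "data": {
  "targets": [
    {"translation": [0, 0, 0], "twist": -0.1, "hand": 0},
    {"translation": [0, 0, 0], "twist": -0.1, "hand": 0},
    {"translation": [0, 0, 0], "twist": 0, "hand": 0}
  ]
}}

```text
time: 21.7
tool_pos: [0.5848, 0.1418, 0.0543]
tool_rot: [0.0, 0.77, 0.637, 0.0]
contact_force: [3.6, 2.3, -3.0]
gripper_width: 0.5
grasp_force: 61.9
```

```bash
python3 m.py 1
```

```text
t 21.75 dyaw 66.43 pos [0.5848 0.1418 0.0543] F [ 4.1  2.  -3. ] Mz -0.086 [-0.11, -0.06] tau6 [-0.123, -0.096] g 62
```

>>> {"op": "apply_moves", "data": {
  "targets": [
    {"translation": [0, 0, 0], "twist": -0.1, "hand": 0},
    {"translation": [0, 0, 0], "twist": -0.1, "hand": 0},
    {"translation": [0, 0, 0], "twist": 0, "hand": 0}
  ]
}}

```text
time: 22.05
tool_pos: [0.5848, 0.1418, 0.0543]
tool_rot: [0.0, 0.764, 0.645, 0.0]
contact_force: [5.4, 3.2, -7.7]
gripper_width: 0.497
grasp_force: 62.0
```

```bash
python3 m.py 1
```

```text
t 22.1 dyaw 67.61 pos [0.5848 0.1418 0.0543] F [ 4.8  2.9 -6.6] Mz 0.054 [0.06, 0.05] tau6 [-0.127, 0.005] g 62
```

>>> {"op": "apply_moves", "data": {
  "targets": [
    {"translation": [0, 0, 0], "twist": -0.1, "hand": 0},
    {"translation": [0, 0, 0], "twist": -0.1, "hand": 0},
    {"translation": [0, 0, 0], "twist": 0, "hand": 0}
  ]
}}

```text
time: 22.4
tool_pos: [0.5848, 0.1418, 0.0542]
tool_rot: [0.0, 0.757, 0.653, 0.0]
contact_force: [5.7, 2.6, 0.5]
gripper_width: 0.5
grasp_force: 63.2
```

```bash
python3 m.py 1
```

```text
t 22.45 dyaw 68.77 pos [0.5848 0.1418 0.0543] F [ 4.6  2.5 -0.5] Mz 0.025 [0.04, 0.01] tau6 [0.012, 0.024] g 63
```

>>> {"op": "apply_moves", "data": {
  "targets": [
    {"translation": [0, 0, 0], "twist": -0.1, "hand": 0},
    {"translation": [0, 0, 0], "twist": -0.1, "hand": 0},
    {"translation": [0, 0, 0], "twist": 0, "hand": 0}
  ]
}}

```text
time: 22.75
tool_pos: [0.5848, 0.1418, 0.0542]
tool_rot: [0.0, 0.751, 0.661, 0.0]
contact_force: [5.3, 2.5, -0.3]
gripper_width: 0.5
grasp_force: 63.2
```

```bash
python3 m.py 1
```

```text
t 22.8 dyaw 69.92 pos [0.5848 0.1418 0.0543] F [ 4.4  2.6 -1.1] Mz 0.07 [0.07, 0.07] tau6 [0.042, 0.068] g 63
```

>>> {"op": "apply_moves", "data": {
  "targets": [
    {"translation": [0, 0, 0], "twist": -0.1, "hand": 0},
    {"translation": [0, 0, 0], "twist": -0.1, "hand": 0},
    {"translation": [0, 0, 0], "twist": 0, "hand": 0}
  ]
}}

```text
time: 23.1
tool_pos: [0.5848, 0.1418, 0.0543]
tool_rot: [0.0, 0.744, 0.668, 0.0]
contact_force: [7.2, 2.2, 0.2]
gripper_width: 0.501
grasp_force: 63.1
```

```bash
python3 m.py 1
```

```text
t 23.15 dyaw 71.07 pos [0.5848 0.1418 0.0543] F [ 5.8  2.2 -0.1] Mz 0.079 [0.04, 0.12] tau6 [0.075, 0.099] g 63
```

>>> {"op": "apply_moves", "data": {
  "targets": [
    {"translation": [0, 0, 0], "twist": -0.1, "hand": 0},
    {"translation": [0, 0, 0], "twist": -0.1, "hand": 0},
    {"translation": [0, 0, 0], "twist": 0, "hand": 0}
  ]
}}

```text
time: 23.45
tool_pos: [0.5848, 0.1419, 0.0543]
tool_rot: [0.0, 0.737, 0.676, 0.0]
contact_force: [6.5, 4.8, -5.2]
gripper_width: 0.5
grasp_force: 62.7
```

```bash
python3 m.py 1
```

```text
t 23.5 dyaw 72.23 pos [0.5848 0.1418 0.0543] F [ 5.7  3.5 -2.6] Mz 0.17 [0.14, 0.2] tau6 [0.117, 0.135] g 63
```

>>> {"op": "apply_moves", "data": {
  "targets": [
    {"translation": [0, 0, 0], "twist": -0.15, "hand": 0},
    {"translation": [0, 0, 0], "twist": -0.15, "hand": 0},
    {"translation": [0, 0, 0], "twist": 0, "hand": 0}
  ]
}}

```text
time: 23.8
tool_pos: [0.5848, 0.1418, 0.0543]
tool_rot: [0.0, 0.727, 0.687, 0.0]
contact_force: [5.2, 2.6, -3.6]
gripper_width: 0.498
grasp_force: 62.9
```

```bash
python3 m.py 1
```

```text
t 23.85 dyaw 73.95 pos [0.5848 0.1418 0.0543] F [ 5.3  2.7 -3.6] Mz 0.148 [0.18, 0.12] tau6 [0.089, 0.123] g 63
```

>>> {"op": "apply_moves", "data": {
  "targets": [
    {"translation": [0, 0, 0], "twist": -0.1, "hand": 0},
    {"translation": [0, 0, 0], "twist": -0.1, "hand": 0},
    {"translation": [0, 0, 0], "twist": 0, "hand": 0}
  ]
}}

```text
time: 24.15
tool_pos: [0.5848, 0.1418, 0.0543]
tool_rot: [0.0, 0.72, 0.694, 0.0]
contact_force: [5.4, 2.5, -3.9]
gripper_width: 0.502
grasp_force: 62.9
```

```bash
python3 m.py 1
```

```text
t 24.2 dyaw 75.09 pos [0.5848 0.1418 0.0543] F [ 5.2  2.4 -3.9] Mz 0.134 [0.1, 0.16] tau6 [0.105, 0.129] g 63
```

>>> {"op": "apply_moves", "data": {
  "targets": [
    {"translation": [0, 0, 0], "twist": -0.1, "hand": 0},
    {"translation": [0, 0, 0], "twist": -0.1, "hand": 0},
    {"translation": [0, 0, 0], "twist": 0, "hand": 0}
  ]
}}

```text
time: 24.5
tool_pos: [0.5848, 0.1418, 0.0543]
tool_rot: [0.0, 0.713, 0.701, 0.0]
contact_force: [6.7, 2.7, -4.3]
gripper_width: 0.498
grasp_force: 62.8
```

```bash
python3 m.py 1
```

```text
t 24.55 dyaw 76.22 pos [0.5848 0.1418 0.0543] F [ 6.1  3.  -4. ] Mz 0.071 [0.07, 0.07] tau6 [0.049, 0.074] g 63
```

>>> {"op": "apply_moves", "data": {
  "targets": [
    {"translation": [0, 0, 0], "twist": -0.1, "hand": 0},
    {"translation": [0, 0, 0], "twist": -0.1, "hand": 0},
    {"translation": [0, 0, 0], "twist": 0, "hand": 0}
  ]
}}

```text
time: 24.85
tool_pos: [0.5849, 0.1418, 0.0543]
tool_rot: [0.0, 0.706, 0.708, 0.0]
contact_force: [5.7, 3.0, -4.8]
gripper_width: 0.499
grasp_force: 62.9
```

```bash
python3 m.py 1
```

```text
t 24.9 dyaw 77.36 pos [0.5849 0.1418 0.0543] F [ 5.3  2.4 -4.4] Mz 0.044 [0.07, 0.02] tau6 [-0.009, 0.016] g 63
```

>>> {"op": "apply_moves", "data": {
  "targets": [
    {"translation": [0, 0, 0], "twist": -0.1, "hand": 0},
    {"translation": [0, 0, 0], "twist": -0.1, "hand": 0},
    {"translation": [0, 0, 0], "twist": 0, "hand": 0}
  ]
}}

```text
time: 25.2
tool_pos: [0.5849, 0.1419, 0.0543]
tool_rot: [0.0, 0.699, 0.715, 0.0]
contact_force: [5.4, 2.4, -4.4]
gripper_width: 0.503
grasp_force: 62.9
```

```bash
python3 m.py 1
```

```text
t 25.25 dyaw 78.5 pos [0.5849 0.1418 0.0543] F [ 5.7  2.6 -4.6] Mz -0.025 [-0.01, -0.04] tau6 [-0.008, -0.024] g 63
```

>>> {"op": "apply_moves", "data": {
  "targets": [
    {"translation": [0, 0, 0], "twist": -0.1, "hand": 0},
    {"translation": [0, 0, 0], "twist": -0.1, "hand": 0},
    {"translation": [0, 0, 0], "twist": 0, "hand": 0}
  ]
}}

```text
time: 25.55
tool_pos: [0.5848, 0.1418, 0.0543]
tool_rot: [0.0, 0.692, 0.722, 0.0]
contact_force: [4.4, 2.6, -4.4]
gripper_width: 0.498
grasp_force: 62.9
```

```bash
python3 m.py 1
```

```text
t 25.6 dyaw 79.63 pos [0.5849 0.1418 0.0543] F [ 5.   2.7 -4.3] Mz -0.072 [-0.09, -0.05] tau6 [-0.107, -0.083] g 63
```

>>> {"op": "apply_moves", "data": {
  "targets": [
    {"translation": [0, 0, 0], "twist": -0.1, "hand": 0},
    {"translation": [0, 0, 0], "twist": -0.1, "hand": 0},
    {"translation": [0, 0, 0], "twist": 0, "hand": 0}
  ]
}}

```text
time: 25.9
tool_pos: [0.5848, 0.1418, 0.0543]
tool_rot: [0.0, 0.685, 0.729, 0.0]
contact_force: [5.4, 2.5, -3.6]
gripper_width: 0.499
grasp_force: 62.9
```

```bash
python3 m.py 1
```

```text
t 25.95 dyaw 80.76 pos [0.5849 0.1418 0.0543] F [ 4.9  2.5 -3.6] Mz -0.217 [-0.18, -0.26] tau6 [-0.201, -0.178] g 63
```

>>> {"op": "apply_moves", "data": {
  "targets": [
    {"translation": [0, 0, 0], "twist": -0.1, "hand": 0},
    {"translation": [0, 0, 0], "twist": -0.1, "hand": 0},
    {"translation": [0, 0, 0], "twist": 0, "hand": 0}
  ]
}}

```text
time: 26.25
tool_pos: [0.5848, 0.1418, 0.0543]
tool_rot: [0.0, 0.678, 0.735, 0.0]
contact_force: [3.6, 2.8, -4.0]
gripper_width: 0.498
grasp_force: 62.9
```

```bash
python3 m.py 1
```

```text
t 26.3 dyaw 81.89 pos [0.5848 0.1418 0.0543] F [ 3.5  3.5 -4.5] Mz -0.112 [-0.1, -0.12] tau6 [-0.277, -0.229] g 63
```

>>> {"op": "apply_moves", "data": {
  "targets": [
    {"translation": [0, 0, 0], "twist": -0.1, "hand": 0},
    {"translation": [0, 0, 0], "twist": 0, "hand": 0}
  ]
}}

```text
time: 26.5
tool_pos: [0.5848, 0.1418, 0.0543]
tool_rot: [0.0, 0.674, 0.739, 0.0]
contact_force: [3.6, 1.4, -2.3]
gripper_width: 0.498
grasp_force: 63.0
```

```bash
python3 m.py 1
```

```text
t 26.55 dyaw 82.48 pos [0.5848 0.1418 0.0543] F [ 3.5  1.7 -2.7] Mz -0.161 [-0.14, -0.19] tau6 [-0.172, -0.153] g 63
```

>>> {"op": "apply_moves", "data": {
  "targets": [
    {"translation": [0, 0, 0], "twist": -0.1, "hand": 0},
    {"translation": [0, 0, 0], "twist": 0, "hand": 0},
    {"translation": [0, 0, 0], "twist": 0, "hand": 0}
  ]
}}

```text
time: 26.85
tool_pos: [0.5849, 0.1418, 0.0544]
tool_rot: [0.0, 0.67, 0.742, 0.0]
contact_force: [3.9, 2.9, -3.4]
gripper_width: 0.498
grasp_force: 63.2
```

```bash
python3 m.py 1
```

```text
t 26.9 dyaw 83.05 pos [0.5849 0.1418 0.0543] F [ 3.6  2.5 -3.5] Mz -0.131 [-0.14, -0.12] tau6 [-0.152, -0.164] g 63
```

>>> {"op": "apply_moves", "data": {
  "targets": [
    {"translation": [0, 0, 0], "twist": -0.1, "hand": 0},
    {"translation": [0, 0, 0], "twist": 0, "hand": 0},
    {"translation": [0, 0, 0], "twist": 0, "hand": 0}
  ]
}}

```text
time: 27.2
tool_pos: [0.5848, 0.1418, 0.0543]
tool_rot: [0.0, 0.667, 0.745, 0.0]
contact_force: [6.2, 3.8, -9.2]
gripper_width: 0.494
grasp_force: 62.6
```

```bash
python3 m.py 1
```

```text
t 27.25 dyaw 83.63 pos [0.5848 0.1418 0.0543] F [ 6.6  3.3 -7. ] Mz -0.122 [-0.14, -0.1] tau6 [-0.142, -0.139] g 63
```

>>> {"op": "apply_moves", "data": {
  "targets": [
    {"translation": [0, 0, 0], "twist": -0.1, "hand": 0},
    {"translation": [0, 0, 0], "twist": 0, "hand": 0},
    {"translation": [0, 0, 0], "twist": 0, "hand": 0}
  ]
}}

```text
time: 27.55
tool_pos: [0.5848, 0.1418, 0.0543]
tool_rot: [0.0, 0.663, 0.749, 0.0]
contact_force: [5.2, 2.8, -0.4]
gripper_width: 0.502
grasp_force: 63.3
```

```bash
python3 m.py 1
```

```text
t 27.6 dyaw 84.2 pos [0.5848 0.1418 0.0543] F [ 4.3  2.2 -1.6] Mz -0.169 [-0.16, -0.18] tau6 [-0.115, -0.116] g 63
```

>>> {"op": "apply_moves", "data": {
  "targets": [
    {"translation": [0, 0, 0], "twist": -0.2, "hand": 0},
    {"translation": [0, 0, 0], "twist": -0.2, "hand": 0},
    {"translation": [0, 0, 0], "twist": 0, "hand": 0},
    {"translation": [0, 0, 0], "twist": 0, "hand": 0}
  ]
}}

```text
time: 28.0
tool_pos: [0.5849, 0.1418, 0.0543]
tool_rot: [0.0, 0.648, 0.762, 0.0]
contact_force: [3.5, 2.0, -1.8]
gripper_width: 0.501
grasp_force: 63.2
```

```bash
python3 m.py 1
```

```text
t 28.05 dyaw 86.51 pos [0.5848 0.1418 0.0543] F [ 4.2  2.2 -5. ] Mz -0.033 [-0.06, -0.0] tau6 [-0.045, -0.052] g 63
```

>>> {"op": "apply_moves", "data": {
  "targets": [
    {"translation": [0, 0, 0], "twist": -0.2, "hand": 0},
    {"translation": [0, 0, 0], "twist": -0.2, "hand": 0},
    {"translation": [0, 0, 0], "twist": 0, "hand": 0},
    {"translation": [0, 0, 0], "twist": 0, "hand": 0}
  ]
}}

```text
time: 28.45
tool_pos: [0.5848, 0.1418, 0.0543]
tool_rot: [0.0, 0.632, 0.775, 0.0]
contact_force: [6.9, 2.6, -3.9]
gripper_width: 0.499
grasp_force: 63.1
```

```bash
python3 m.py 1
```

```text
t 28.5 dyaw 88.82 pos [0.5848 0.1418 0.0543] F [ 5.6  2.6 -2.3] Mz 0.046 [0.05, 0.05] tau6 [0.023, 0.021] g 63
```

>>> {"op": "apply_moves", "data": {
  "targets": [
    {"translation": [0, 0, 0], "twist": -0.15, "hand": 0},
    {"translation": [0, 0, 0], "twist": -0.15, "hand": 0},
    {"translation": [0, 0, 0], "twist": 0, "hand": 0},
    {"translation": [0, 0, 0], "twist": 0, "hand": 0}
  ]
}}

```text
time: 28.9
tool_pos: [0.5848, 0.1418, 0.0543]
tool_rot: [0.0, 0.62, 0.784, 0.0]
contact_force: [3.0, 2.0, -3.1]
gripper_width: 0.498
grasp_force: 63.1
```

```bash
python3 m.py 1
```

```text
t 28.95 dyaw 90.54 pos [0.5848 0.1418 0.0543] F [ 3.9  2.1 -5.7] Mz 0.079 [0.11, 0.05] tau6 [0.082, 0.09] g 63
```

>>> {"op": "apply_moves", "data": {
  "targets": [
    {"translation": [0, 0, 0], "twist": -0.2, "hand": 0},
    {"translation": [0, 0, 0], "twist": -0.2, "hand": 0},
    {"translation": [0, 0, 0], "twist": 0, "hand": 0},
    {"translation": [0, 0, 0], "twist": 0, "hand": 0}
  ]
}}

```text
time: 29.35
tool_pos: [0.5848, 0.1419, 0.0543]
tool_rot: [0.0, 0.604, 0.797, 0.0]
contact_force: [4.6, 2.7, -5.6]
gripper_width: 0.495
grasp_force: 62.9
```

```bash
python3 m.py 1
```

```text
t 29.4 dyaw 92.85 pos [0.5848 0.1418 0.0543] F [ 5.4  2.3 -8.3] Mz 0.136 [0.2, 0.07] tau6 [0.161, 0.164] g 63
```

>>> {"op": "apply_moves", "data": {
  "targets": [
    {"translation": [0, 0, 0], "twist": -0.2, "hand": 0},
    {"translation": [0, 0, 0], "twist": -0.2, "hand": 0},
    {"translation": [0, 0, 0], "twist": -0.2, "hand": 0},
    {"translation": [0, 0, 0], "twist": 0, "hand": 0},
    {"translation": [0, 0, 0], "twist": 0, "hand": 0}
  ]
}}

```text
time: 29.9
tool_pos: [0.5849, 0.1418, 0.0543]
tool_rot: [0.0, 0.58, 0.814, 0.0]
contact_force: [5.9, 2.1, -4.3]
gripper_width: 0.495
grasp_force: 62.9
```

```bash
python3 m.py 1
```

```text
t 29.95 dyaw 96.27 pos [0.5849 0.1418 0.0543] F [ 5.6  2.1 -4. ] Mz 0.045 [0.05, 0.04] tau6 [0.022, 0.027] g 63
```

>>> {"op": "apply_moves", "data": {
  "targets": [
    {"translation": [0, 0, 0], "twist": -0.15, "hand": 0},
    {"translation": [0, 0, 0], "twist": -0.1, "hand": 0},
    {"translation": [0, 0, 0], "twist": 0, "hand": 0},
    {"translation": [0, 0, 0], "twist": 0, "hand": 0}
  ]
}}

```text
time: 30.35
tool_pos: [0.5849, 0.1418, 0.0543]
tool_rot: [0.0, 0.57, 0.821, 0.0]
contact_force: [5.2, 3.0, -4.7]
gripper_width: 0.499
grasp_force: 63.0
```

```bash
python3 m.py 1
```

```text
t 30.4 dyaw 97.69 pos [0.5849 0.1418 0.0543] F [ 5.8  2.7 -4.1] Mz -0.017 [-0.05, 0.01] tau6 [-0.0, 0.001] g 63
```

>>> {"op": "apply_moves", "data": {
  "targets": [
    {"translation": [0, 0, 0], "twist": -0.15, "hand": 0},
    {"translation": [0, 0, 0], "twist": -0.1, "hand": 0},
    {"translation": [0, 0, 0], "twist": 0, "hand": 0},
    {"translation": [0, 0, 0], "twist": 0, "hand": 0}
  ]
}}

```text
time: 30.8
tool_pos: [0.5848, 0.1418, 0.0543]
tool_rot: [0.0, 0.56, 0.828, 0.0]
contact_force: [5.2, 2.0, -4.0]
gripper_width: 0.495
grasp_force: 63.0
```

```bash
python3 m.py 1
```

```text
t 30.85 dyaw 99.11 pos [0.5849 0.1418 0.0543] F [ 5.   2.2 -4.4] Mz -0.073 [-0.07, -0.08] tau6 [-0.054, -0.053] g 63
```

>>> {"op": "apply_moves", "data": {
  "targets": [
    {"translation": [0, 0, 0], "twist": -0.1, "hand": 0},
    {"translation": [0, 0, 0], "twist": -0.1, "hand": 0},
    {"translation": [0, 0, 0], "twist": 0, "hand": 0},
    {"translation": [0, 0, 0], "twist": 0, "hand": 0}
  ]
}}

```text
time: 31.25
tool_pos: [0.5849, 0.1418, 0.0543]
tool_rot: [0.0, 0.552, 0.834, 0.0]
contact_force: [5.1, 3.4, -4.5]
gripper_width: 0.497
grasp_force: 63.0
```

```bash
python3 m.py 1
```

```text
t 31.3 dyaw 100.24 pos [0.5849 0.1418 0.0543] F [ 5.6  2.7 -4.2] Mz -0.186 [-0.15, -0.22] tau6 [-0.169, -0.168] g 63
```

>>> {"op": "apply_moves", "data": {
  "targets": [
    {"translation": [0, 0, 0], "twist": -0.1, "hand": 0},
    {"translation": [0, 0, 0], "twist": 0, "hand": 0},
    {"translation": [0, 0, 0], "twist": 0, "hand": 0}
  ]
}}

```text
time: 31.6
tool_pos: [0.5849, 0.1418, 0.0543]
tool_rot: [0.0, 0.548, 0.837, 0.0]
contact_force: [5.8, 3.3, -4.3]
gripper_width: 0.5
grasp_force: 63.0
```

```bash
python3 m.py 1
```

```text
t 31.65 dyaw 100.8 pos [0.5849 0.1418 0.0543] F [ 5.3  3.5 -4.4] Mz -0.253 [-0.28, -0.23] tau6 [-0.231, -0.23] g 63
```

>>> {"op": "apply_moves", "data": {
  "targets": [
    {"translation": [0, 0, 0], "twist": -0.1, "hand": 0},
    {"translation": [0, 0, 0], "twist": 0, "hand": 0},
    {"translation": [0, 0, 0], "twist": 0, "hand": 0}
  ]
}}

```text
time: 31.95
tool_pos: [0.5849, 0.1418, 0.0543]
tool_rot: [0.0, 0.544, 0.839, 0.0]
contact_force: [5.1, 2.7, -4.7]
gripper_width: 0.498
grasp_force: 63.0
```

```bash
python3 m.py 1
```

```text
t 32.0 dyaw 101.36 pos [0.5849 0.1418 0.0543] F [ 4.8  1.8 -4.3] Mz -0.268 [-0.26, -0.27] tau6 [-0.297, -0.296] g 63
```

>>> {"op": "apply_moves", "data": {
  "targets": [
    {"translation": [0, 0, 0], "twist": -0.1, "hand": 0},
    {"translation": [0, 0, 0], "twist": 0, "hand": 0},
    {"translation": [0, 0, 0], "twist": 0, "hand": 0}
  ]
}}

```text
time: 32.3
tool_pos: [0.5849, 0.1418, 0.0543]
tool_rot: [0.0, 0.539, 0.842, 0.0]
contact_force: [5.4, 2.1, -3.0]
gripper_width: 0.497
grasp_force: 63.2
```

```bash
python3 m.py 1
```

```text
t 32.35 dyaw 101.94 pos [0.5849 0.1418 0.0543] F [ 5.7  1.7 -3.2] Mz -0.237 [-0.18, -0.3] tau6 [-0.187, -0.251] g 63
```

>>> {"op": "apply_moves", "data": {
  "targets": [
    {"translation": [0, 0, 0], "twist": -0.1, "hand": 0},
    {"translation": [0, 0, 0], "twist": 0, "hand": 0},
    {"translation": [0, 0, 0], "twist": 0, "hand": 0}
  ]
}}

```text
time: 32.65
tool_pos: [0.5849, 0.1418, 0.0543]
tool_rot: [0.0, 0.535, 0.845, 0.0]
contact_force: [7.0, 2.3, -6.4]
gripper_width: 0.497
grasp_force: 62.8
```

```bash
python3 m.py 1
```

```text
t 32.7 dyaw 102.51 pos [0.5849 0.1418 0.0543] F [ 6.5  2.2 -4.8] Mz -0.294 [-0.29, -0.29] tau6 [-0.275, -0.275] g 63
```

>>> {"op": "apply_moves", "data": {
  "targets": [
    {"translation": [0, 0, 0], "twist": -0.1, "hand": 0},
    {"translation": [0, 0, 0], "twist": 0, "hand": 0},
    {"translation": [0, 0, 0], "twist": 0, "hand": 0}
  ]
}}

```text
time: 33.0
tool_pos: [0.5849, 0.1418, 0.0543]
tool_rot: [0.0, 0.531, 0.847, 0.0]
contact_force: [3.9, 1.8, -7.6]
gripper_width: 0.5
grasp_force: 62.8
```

```bash
python3 m.py 1
```

```text
t 33.05 dyaw 103.08 pos [0.5849 0.1418 0.0543] F [ 5.   1.7 -4.3] Mz -0.289 [-0.31, -0.27] tau6 [-0.303, -0.305] g 63
```

>>> {"op": "apply_moves", "data": {
  "targets": [
    {"translation": [0, 0, 0], "twist": -0.1, "hand": 0},
    {"translation": [0, 0, 0], "twist": 0, "hand": 0},
    {"translation": [0, 0, 0], "twist": 0, "hand": 0}
  ]
}}

```text
time: 33.35
tool_pos: [0.5849, 0.1418, 0.0543]
tool_rot: [0.0, 0.527, 0.85, 0.0]
contact_force: [5.5, 2.3, -9.3]
gripper_width: 0.501
grasp_force: 62.8
```

```bash
python3 m.py 1
```

```text
t 33.4 dyaw 103.65 pos [0.5848 0.1418 0.0543] F [ 5.4  2.3 -4.7] Mz -0.301 [-0.29, -0.31] tau6 [-0.315, -0.317] g 63
```

>>> {"op": "apply_moves", "data": {
  "targets": [
    {"translation": [0, 0, 0], "twist": -0.1, "hand": 0},
    {"translation": [0, 0, 0], "twist": 0, "hand": 0},
    {"translation": [0, 0, 0], "twist": 0, "hand": 0}
  ]
}}

```text
time: 33.7
tool_pos: [0.5849, 0.1418, 0.0543]
tool_rot: [0.0, 0.523, 0.853, 0.0]
contact_force: [5.7, 2.3, -8.2]
gripper_width: 0.5
grasp_force: 62.7
```

```bash
python3 m.py 1
```

```text
t 33.75 dyaw 104.22 pos [0.5849 0.1418 0.0543] F [ 5.2  2.3 -4.1] Mz -0.319 [-0.35, -0.29] tau6 [-0.329, -0.33] g 63
```

>>> {"op": "apply_moves", "data": {
  "targets": [
    {"translation": [0, 0, 0], "twist": 0.35, "hand": 0},
    {"translation": [0, 0, 0], "twist": 0.35, "hand": 0},
    {"translation": [0, 0, 0], "twist": 0.35, "hand": 0},
    {"translation": [0, 0, 0], "twist": 0, "hand": 0}
  ]
}}

```text
time: 34.15
tool_pos: [0.5849, 0.1418, 0.0543]
tool_rot: [0.0, 0.566, 0.824, 0.0]
contact_force: [5.8, 1.3, -4.5]
gripper_width: 0.5
grasp_force: 63.0
```

```bash
python3 m.py 0
```

```text
t 34.15 dyaw 98.22 pos [0.5849 0.1418 0.0543] F [ 5.8  1.3 -4.5] Mz -0.04 [-0.04] tau6 [0.079] g 63
```

>>> {"op": "apply_moves", "data": {
  "targets": [
    {"translation": [0, 0, 0], "twist": 0.35, "hand": 0},
    {"translation": [0, 0, 0], "twist": 0.35, "hand": 0},
    {"translation": [0, 0, 0], "twist": 0, "hand": 0}
  ]
}}

```text
time: 34.45
tool_pos: [0.5849, 0.1419, 0.0543]
tool_rot: [0.0, 0.595, 0.804, 0.0]
contact_force: [4.6, 2.4, -4.9]
gripper_width: 0.5
grasp_force: 63.1
```

```bash
python3 m.py 0
```

```text
t 34.45 dyaw 94.26 pos [0.5849 0.1419 0.0543] F [ 4.6  2.4 -4.9] Mz 0.256 [0.26] tau6 [0.347] g 63
```

>>> {"op": "apply_moves", "data": {
  "targets": [
    {"translation": [0, 0, 0], "twist": 0.35, "hand": 0},
    {"translation": [0, 0, 0], "twist": 0.35, "hand": 0},
    {"translation": [0, 0, 0], "twist": 0.35, "hand": 0},
    {"translation": [0, 0, 0], "twist": 0.35, "hand": 0},
    {"translation": [0, 0, 0], "twist": 0, "hand": 0}
  ]
}}

```text
time: 34.95
tool_pos: [0.5848, 0.1418, 0.0543]
tool_rot: [0.0, 0.65, 0.76, 0.0]
contact_force: [4.7, 2.4, 0.4]
gripper_width: 0.499
grasp_force: 63.6
```

```bash
python3 m.py 0
```

```text
t 34.95 dyaw 86.19 pos [0.5848 0.1418 0.0543] F [4.7 2.4 0.4] Mz -0.075 [-0.07] tau6 [0.064] g 64
```

>>> {"op": "apply_moves", "data": {
  "targets": [
    {"translation": [0, 0, 0], "twist": 0.35, "hand": 0},
    {"translation": [0, 0, 0], "twist": 0.35, "hand": 0},
    {"translation": [0, 0, 0], "twist": 0.35, "hand": 0},
    {"translation": [0, 0, 0], "twist": 0, "hand": 0}
  ]
}}

```text
time: 35.35
tool_pos: [0.5849, 0.1418, 0.0543]
tool_rot: [0.0, 0.689, 0.725, 0.0]
contact_force: [5.8, 2.1, -4.2]
gripper_width: 0.495
grasp_force: 63.3
```

```bash
python3 m.py 0
```

```text
t 35.35 dyaw 80.16 pos [0.5849 0.1418 0.0543] F [ 5.8  2.1 -4.2] Mz -0.158 [-0.16] tau6 [0.004] g 63
```

>>> {"op": "apply_moves", "data": {
  "targets": [
    {"translation": [0, 0, 0], "twist": 0.35, "hand": 0},
    {"translation": [0, 0, 0], "twist": 0, "hand": 0}
  ]
}}

```text
time: 35.55
tool_pos: [0.5849, 0.1418, 0.0543]
tool_rot: [0.0, 0.701, 0.713, 0.0]
contact_force: [5.4, 2.1, -3.8]
gripper_width: 0.497
grasp_force: 63.2
```

```bash
python3 m.py 0
```

```text
t 35.55 dyaw 78.17 pos [0.5849 0.1418 0.0543] F [ 5.4  2.1 -3.8] Mz -0.056 [-0.06] tau6 [0.076] g 63
```

>>> {"op": "apply_moves", "data": {
  "targets": [
    {"translation": [0, 0, 0], "twist": 0.35, "hand": 0},
    {"translation": [0, 0, 0], "twist": 0.35, "hand": 0},
    {"translation": [0, 0, 0], "twist": 0.35, "hand": 0},
    {"translation": [0, 0, 0], "twist": 0.35, "hand": 0},
    {"translation": [0, 0, 0], "twist": 0.35, "hand": 0},
    {"translation": [0, 0, 0], "twist": 0.35, "hand": 0},
    {"translation": [0, 0, 0], "twist": 0.35, "hand": 0},
    {"translation": [0, 0, 0], "twist": 0, "hand": 0}
  ]
}}

```text
time: 36.35
tool_pos: [0.5848, 0.1418, 0.0543]
tool_rot: [0.0, 0.783, 0.622, 0.0]
contact_force: [2.1, 0.8, -1.8]
gripper_width: 0.501
grasp_force: 63.4
```

```bash
python3 m.py 1
```

```text
t 36.4 dyaw 64.13 pos [0.5848 0.1418 0.0543] F [ 3.7  2.1 -4.8] Mz -0.157 [-0.21, -0.1] tau6 [-0.045, -0.121] g 63
```

>>> {"op": "apply_moves", "data": {
  "targets": [
    {"translation": [0, 0, 0], "twist": 0.35, "hand": 0},
    {"translation": [0, 0, 0], "twist": 0.35, "hand": 0},
    {"translation": [0, 0, 0], "twist": 0.35, "hand": 0},
    {"translation": [0, 0, 0], "twist": 0, "hand": 0}
  ]
}}

```text
time: 36.8
tool_pos: [0.5848, 0.1418, 0.0543]
tool_rot: [0.0, 0.815, 0.58, 0.0]
contact_force: [5.7, 2.8, -4.5]
gripper_width: 0.497
grasp_force: 63.2
```

```bash
python3 m.py 1
```

```text
t 36.85 dyaw 58.13 pos [0.5848 0.1418 0.0543] F [ 5.1  2.  -4. ] Mz -0.052 [-0.0, -0.1] tau6 [0.072, -0.021] g 63
```

>>> {"op": "apply_moves", "data": {
  "targets": [
    {"translation": [0, 0, 0], "twist": 0.35, "hand": 0},
    {"translation": [0, 0, 0], "twist": 0.35, "hand": 0},
    {"translation": [0, 0, 0], "twist": 0.35, "hand": 0},
    {"translation": [0, 0, 0], "twist": 0.35, "hand": 0},
    {"translation": [0, 0, 0], "twist": 0.35, "hand": 0},
    {"translation": [0, 0, 0], "twist": 0.35, "hand": 0},
    {"translation": [0, 0, 0], "twist": 0.35, "hand": 0},
    {"translation": [0, 0, 0], "twist": 0, "hand": 0}
  ]
}}

```text
time: 37.65
tool_pos: [0.5848, 0.1418, 0.0543]
tool_rot: [-0.0, 0.879, 0.476, 0.0]
contact_force: [6.8, 3.6, -6.9]
gripper_width: 0.498
grasp_force: 62.8
```

```bash
python3 m.py 1
```

```text
t 37.7 dyaw 44.08 pos [0.5848 0.1418 0.0543] F [ 6.9  3.7 -8. ] Mz -0.11 [-0.14, -0.08] tau6 [0.0, -0.121] g 63
```

>>> {"op": "apply_moves", "data": {
  "targets": [
    {"translation": [0, 0, 0], "twist": 0.35, "hand": 0},
    {"translation": [0, 0, 0], "twist": 0.35, "hand": 0},
    {"translation": [0, 0, 0], "twist": 0.35, "hand": 0},
    {"translation": [0, 0, 0], "twist": 0, "hand": 0}
  ]
}}

```text
time: 38.1
tool_pos: [0.5848, 0.1419, 0.0543]
tool_rot: [-0.0, 0.903, 0.429, 0.0]
contact_force: [4.7, 2.7, -4.2]
gripper_width: 0.499
grasp_force: 63.3
```

```bash
python3 m.py 1
```

```text
t 38.15 dyaw 38.08 pos [0.5848 0.1419 0.0543] F [ 5.3  2.7 -4.2] Mz -0.048 [-0.04, -0.06] tau6 [0.066, -0.027] g 63
```

>>> {"op": "apply_moves", "data": {
  "targets": [
    {"translation": [0, 0, 0], "twist": 0.35, "hand": 0},
    {"translation": [0, 0, 0], "twist": 0.35, "hand": 0},
    {"translation": [0, 0, 0], "twist": 0.35, "hand": 0},
    {"translation": [0, 0, 0], "twist": 0.35, "hand": 0},
    {"translation": [0, 0, 0], "twist": 0.35, "hand": 0},
    {"translation": [0, 0, 0], "twist": 0.35, "hand": 0},
    {"translation": [0, 0, 0], "twist": 0.35, "hand": 0},
    {"translation": [0, 0, 0], "twist": 0, "hand": 0}
  ]
}}

```text
time: 38.95
tool_pos: [0.5848, 0.1419, 0.0543]
tool_rot: [-0.0, 0.949, 0.316, 0.0]
contact_force: [3.3, 1.6, -1.6]
gripper_width: 0.496
grasp_force: 63.4
```

```bash
python3 m.py 1
```

```text
t 39.0 dyaw 24.03 pos [0.5847 0.1419 0.0543] F [ 3.7  1.9 -1.5] Mz -0.135 [-0.15, -0.12] tau6 [-0.013, -0.08] g 63
```

>>> {"op": "apply_moves", "data": {
  "targets": [
    {"translation": [0, 0, 0], "twist": 0.35, "hand": 0},
    {"translation": [0, 0, 0], "twist": 0.35, "hand": 0},
    {"translation": [0, 0, 0], "twist": 0.35, "hand": 0},
    {"translation": [0, 0, 0], "twist": 0, "hand": 0}
  ]
}}

```text
time: 39.4
tool_pos: [0.5848, 0.1419, 0.0543]
tool_rot: [-0.0, 0.964, 0.266, 0.0]
contact_force: [5.5, 3.9, -4.0]
gripper_width: 0.5
grasp_force: 63.3
```

```bash
python3 m.py 2
```

```text
t 39.5 dyaw 18.05 pos [0.5848 0.1419 0.0543] F [ 5.   3.5 -4.3] Mz -0.03 [-0.07, -0.01, -0.01] tau6 [0.084, -0.009, -0.03] g 63
```

>>> {"op": "apply_moves", "data": {
  "targets": [
    {"translation": [0, 0, 0], "twist": 0, "hand": 1},
    {"translation": [0, 0, 0], "twist": 0, "hand": 1},
    {"translation": [0, 0, 0], "twist": 0, "hand": 1},
    {"translation": [0, 0, 0], "twist": 0, "hand": 1},
    {"translation": [0, 0, 0], "twist": 0, "hand": 1},
    {"translation": [0, 0, 0], "twist": 0, "hand": 1},
    {"translation": [0, 0, 0], "twist": 0, "hand": 1},
    {"translation": [0, 0, 0], "twist": 0, "hand": 1}
  ]
}}

```text
time: 40.3
tool_pos: [0.5846, 0.1417, 0.0543]
tool_rot: [-0.0, 0.964, 0.265, -0.0]
contact_force: [-0.1, -0.5, 0.2]
gripper_width: 0.997
grasp_force: 0.0
```

>>> {"op": "apply_moves", "data": {
  "targets": [
    {"translation": [0, 0, -0.15], "twist": 0, "hand": 1},
    {"translation": [0, 0, -0.4], "twist": 0, "hand": 1},
    {"translation": [0, 0, -0.4], "twist": 0.6, "hand": 1},
    {"translation": [0, 0, -0.4], "twist": 0.6, "hand": 1},
    {"translation": [0, 0, 0], "twist": 0.7, "hand": 0},
    {"translation": [0, 0, 0], "twist": 0.7, "hand": 0},
    {"translation": [0, 0, 0], "twist": 0.7, "hand": 0},
    {"translation": [0, 0, 0], "twist": 0, "hand": 0}
  ]
}}

```text
time: 41.1
tool_pos: [0.5848, 0.1417, 0.1907]
tool_rot: [0.0, 0.995, 0.104, 0.001]
contact_force: [-1.0, -0.2, 0.2]
gripper_width: 0.33
grasp_force: 0.0
```

```bash
python3 s.py
python3 - <<'E'
from h import *
s=state();q=s["tool_rot"];y=2*np.arctan2(q[2],q[1])
th=.2025;R=np.array([[np.cos(th),-np.sin(th)],[np.sin(th),np.cos(th)]])
piv=np.array([.5849,.1418])+R@[0,-.2]
g=piv+R@[-.072,0]; d=g-s["tool_pos"][:2]
print(piv,g,"tool x,y:",d@[np.cos(y),np.sin(y)],d@[np.sin(y),-np.cos(y)],"tool plate-yaw err deg",np.degrees(y-th))
for c in("top","side"):print(c,proj(c,np.r_[piv+R@[-.029,0],.085]))
E
```

```text
t 41.1 pos [0.5848 0.1417 0.1907] yaw 11.89 F [-1.04 -0.25  0.17] M [ 0.017 -0.029  0.038] q6 1.4774 tau6 0.313 w 0.33 g 0.0
[ 0.62512377 -0.05411337] [ 0.55459496 -0.06859393] tool x,y: -0.07289017925185658 0.1995813992452533 tool plate-yaw err deg 0.2885269225428295
top [297.89547552 178.47908015]
side [268.58568143 192.97614702]
```

>>> {"op": "apply_moves", "data": {
  "targets": [
    {"translation": [-0.146, 0.4, 0], "twist": 0, "hand": 0},
    {"translation": [-0.146, 0.4, 0], "twist": 0, "hand": 0},
    {"translation": [-0.146, 0.4, 0], "twist": 0, "hand": 0},
    {"translation": [-0.146, 0.4, 0], "twist": 0, "hand": 0},
    {"translation": [-0.146, 0.4, 0], "twist": 0, "hand": 0},
    {"translation": [0, 0, 0], "twist": 0, "hand": 0},
    {"translation": [0, 0, 0], "twist": 0, "hand": 0},
    {"translation": [0, 0, 0], "twist": 0, "hand": 0}
  ]
}}

```text
time: 41.9
tool_pos: [0.5545, -0.0683, 0.1896]
tool_rot: [-0.0, 0.995, 0.104, 0.0]
contact_force: [-0.1, 1.0, -0.3]
gripper_width: 0.003
grasp_force: 0.0
```

>>> {"op": "apply_moves", "data": {
  "targets": [
    {"translation": [0, 0, 0.35], "twist": 0, "hand": 0},
    {"translation": [0, 0, 0.35], "twist": 0, "hand": 0},
    {"translation": [0, 0, 0.33], "twist": 0, "hand": 0},
    {"translation": [0, 0, 0], "twist": 0, "hand": 0},
    {"translation": [0, 0, 0], "twist": 0, "hand": 0}
  ]
}}

```text
time: 42.4
tool_pos: [0.5543, -0.0679, 0.0864]
tool_rot: [-0.0, 0.995, 0.104, -0.0]
contact_force: [-0.3, -0.6, 0.3]
gripper_width: 0.004
grasp_force: 0.0
```

```bash
python3 s.py; python3 -c "
from h import *
a=[cv2.resize(grab_frame(c)[y:y+105,x:x+135,::-1],(400,311),interpolation=2) for c,x,y in(('top',195,120),('side',195,150))]
cv2.imwrite('pics/g2.png',np.hstack(a))"
```

```text
t 42.4 pos [ 0.5543 -0.0679  0.0864] yaw 11.99 F [-0.25 -0.62  0.3 ] M [-0.014  0.002  0.01 ] q6 1.1062 tau6 -0.001 w 0.004 g 0.0
```

View pics/g2.png

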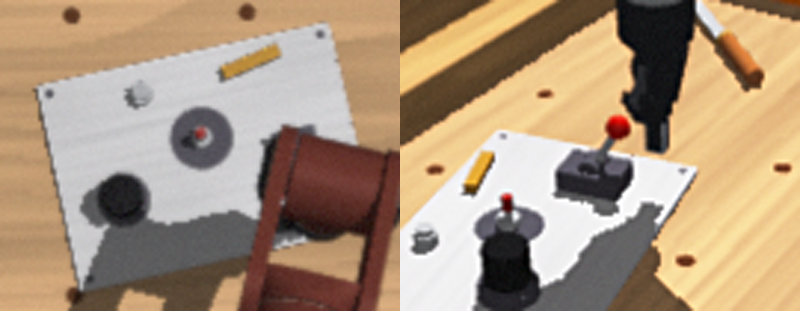

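The closed finger (crop about (657,140)) stands just on the robot side of the red ball (618,128), and the dial is clear and untouched. Next I push the lever over.

>>> {"op": "apply_moves", "data": {
  "targets": [
    {"translation": [0.08, 0, 0], "twist": 0, "hand": 0},
    {"translation": [0.08, 0, 0], "twist": 0, "hand": 0},
    {"translation": [0.08, 0, 0], "twist": 0, "hand": 0},
    {"translation": [0.08, 0, 0], "twist": 0, "hand": 0},
    {"translation": [0.08, 0, 0], "twist": 0, "hand": 0},
    {"translation": [0.08, 0, 0], "twist": 0, "hand": 0},
    {"translation": [0.08, 0, 0], "twist": 0, "hand": 0},
    {"translation": [0.08, 0, 0], "twist": 0, "hand": 0}
  ]
}}

```text
time: 43.3
tool_pos: [0.6177, -0.0558, 0.0861]
tool_rot: [-0.0, 0.995, 0.103, 0.0]
contact_force: [-2.3, -1.8, -0.1]
gripper_width: 0.005
grasp_force: 0.9
```

>>> {"op": "apply_moves", "data": {
  "targets": [
    {"translation": [0.04, 0, 0], "twist": 0, "hand": 0},
    {"translation": [0.02, 0, 0], "twist": 0, "hand": 0},
    {"translation": [0.02, 0, 0], "twist": 0, "hand": 0},
    {"translation": [0, 0, 0], "twist": 0, "hand": 0}
  ]
}}

```text
time: 43.7
tool_pos: [0.6244, -0.0542, 0.0858]
tool_rot: [-0.0, 0.995, 0.103, -0.0]
contact_force: [-1.9, -1.0, -0.3]
gripper_width: 0.003
grasp_force: 0.9
```

```bash
python3 s.py
```

```text
t 43.7 pos [ 0.6244 -0.0542  0.0858] yaw 11.87 F [-1.87 -1.01 -0.26] M [-0.103  0.42  -0.021] q6 1.1583 tau6 0.005 w 0.003 g 0.9
```

>>> {"op": "apply_moves", "data": {
  "targets": [
    {"translation": [0.015, 0, 0], "twist": 0, "hand": 0},
    {"translation": [0.015, 0, 0], "twist": 0, "hand": 0},
    {"translation": [0, 0, 0], "twist": 0, "hand": 0}
  ]
}}

```text
time: 44.0
tool_pos: [0.6278, -0.0536, 0.0864]
tool_rot: [-0.0, 0.995, 0.103, 0.0]
contact_force: [-3.3, -0.4, -0.5]
gripper_width: 0.0
grasp_force: 1.0
```

```bash
python3 s.py; python3 -c "
from h import *
im=grab_frame('side')[:,:,::-1]
cv2.imwrite('pics/g3.png',cv2.resize(im[150:255,195:330],(540,420),interpolation=2))"
```

```text
t 44.0 pos [ 0.6278 -0.0536  0.0864] yaw 11.88 F [-3.32 -0.4  -0.53] M [-0.045  0.428 -0.006] q6 1.1602 tau6 0.007 w 0.0 g 1.0
```

View pics/g3.png

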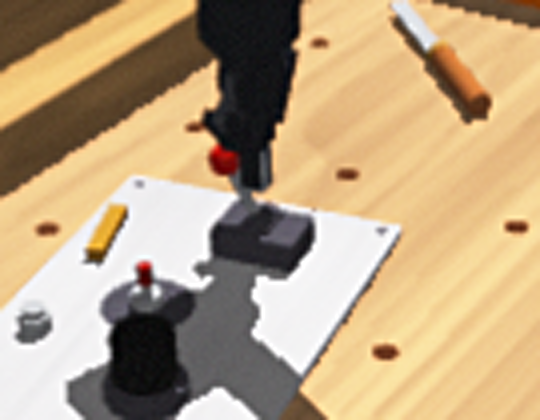

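The ball leans over to the far side (about (251,190) in the side image), but the force is still only 3 N, so the stop is not reached. I keep pushing.

>>> {"op": "apply_moves", "data": {
  "targets": [
    {"translation": [0.015, 0, 0], "twist": 0, "hand": 0},
    {"translation": [0.015, 0, 0], "twist": 0, "hand": 0},
    {"translation": [0, 0, 0], "twist": 0, "hand": 0}
  ]
}}

```text
time: 44.35
tool_pos: [0.6287, -0.0534, 0.086]
tool_rot: [0.0, 0.995, 0.104, -0.003]
contact_force: [-9.0, -2.4, 4.9]
gripper_width: -0.002
grasp_force: 5.6
```

>>> {"op": "apply_moves", "data": {
  "targets": [
    {"translation": [0.015, 0, 0], "twist": 0, "hand": 0},
    {"translation": [0, 0, 0], "twist": 0, "hand": 0}
  ]
}}

```text
time: 44.55
tool_pos: [0.629, -0.0533, 0.0859]
tool_rot: [0.0, 0.995, 0.104, -0.005]
contact_force: [-14.5, -2.5, 6.6]
gripper_width: -0.003
grasp_force: 8.2
```

```bash
python3 s.py; python3 -c "
from h import *
im=grab_frame('side').astype(int)[170:215,230:300]
m=(im[...,0]>110)&(im[...,1]<70)&(im[...,2]<70)
v,u=np.nonzero(m);print(u.mean()+230,v.mean()+170,m.sum())
th=.2025
for a in(.8,.9,1.0,1.1):
  x=.0604*np.sin(a-.5);print(a,proj('side',np.array([.6251+x*np.cos(th),-.0541+x*np.sin(th),.032+.0604*np.cos(a-.5)])))"
```

```text
t 44.55 pos [ 0.629  -0.0533  0.0859] yaw 11.9 F [-14.55  -2.53   6.63] M [-0.41   2.448  0.036] q6 1.1631 tau6 0.007 w -0.003 g 8.2
251.53333333333333 188.7 30
0.8 [254.22779857 189.02661447]
0.9 [252.55070448 189.31285218]
1.0 [250.96082906 189.76988904]
1.1 [249.47407754 190.39172179]
```

The force has risen to 14.5 N at the lever's stop, so it is fully over. I back off, lift clear and hand in.

>>> {"op": "apply_moves", "data": {
  "targets": [
    {"translation": [-0.1, 0, 0], "twist": 0, "hand": 0},
    {"translation": [-0.3, 0, 0], "twist": 0, "hand": 0},
    {"translation": [-0.3, 0, 0], "twist": 0, "hand": 0},
    {"translation": [0, 0, -0.4], "twist": 0, "hand": 0},
    {"translation": [0, 0, -0.4], "twist": 0, "hand": 0},
    {"translation": [0, 0, -0.3], "twist": 0, "hand": 0},
    {"translation": [0, 0, 0], "twist": 0, "hand": 0},
    {"translation": [0, 0, 0], "twist": 0, "hand": 0}
  ]
}}

```text
time: 45.4
tool_pos: [0.5647, -0.0672, 0.198]
tool_rot: [0.001, 0.995, 0.103, 0.002]
contact_force: [0.5, 0.5, -0.7]
gripper_width: -0.002
grasp_force: 0.0
```

```bash
python3 s.py; python3 -c "
from h import *
im=grab_frame('side').astype(int)[170:215,230:300]
m=(im[...,0]>110)&(im[...,1]<70)&(im[...,2]<70)
v,u=np.nonzero(m);print(u.mean()+230,v.mean()+170,m.sum())
print(job_done())"
```

```text
t 45.4 pos [ 0.5647 -0.0672  0.198 ] yaw 11.88 F [ 0.53  0.52 -0.68] M [-0.014 -0.033  0.037] q6 1.1138 tau6 -0.0 w -0.002 g 0.0
251.25806451612902 188.03225806451613 31
the job is handed in; nothing more can be done
None
```

The job is handed in at about 45 s, verdict not shown: I felt the dial's end stop (eased off at about 0.33 N m), turned the dial four clicks clockwise and let go, pushed the lock lever over until it met its stop, and left the arm clear.

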